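# Cure a batch of blocked lenses under the lamp hood

## Task

Cure the blocked lenses in the curing unit: pull its carriage out by the tab to its stop, put every lens from the mat into a pocket of its own, block upwards and flat on the pocket's floor, and push the carriage fully home under the hood. Then burn the lamp by pulling the sprung knob on the hood up to its stop and holding it there for three seconds before you let it go down, never with the carriage out; lastly draw the carriage out to its stop again with all the lenses in their pockets. Leave the spectacles, the screwdriver and the jar where they are.

Things in the scene. Friction and masses are not known exactly. Their poses are not given: they have to be found in the camera images.
- lens0: a blocked lens: a greenish glass lens disc 44 mm in diameter and 8 mm thick, with an aluminium block (a round grip button 26 mm in diameter, 18 mm tall, so 26 mm in all) stuck on the middle of its top. Origin: centre of the lens's underside, z up through the block. Three to five lenses are there at a start, on the grey mat; absent ones read None
- lens1: a blocked lens: a greenish glass lens disc 44 mm in diameter and 8 mm thick, with an aluminium block (a round grip button 26 mm in diameter, 18 mm tall, so 26 mm in all) stuck on the middle of its top. Origin: centre of the lens's underside, z up through the block. Three to five lenses are there at a start, on the grey mat; absent ones read None
- lens2: a blocked lens: a greenish glass lens disc 44 mm in diameter and 8 mm thick, with an aluminium block (a round grip button 26 mm in diameter, 18 mm tall, so 26 mm in all) stuck on the middle of its top. Origin: centre of the lens's underside, z up through the block. Three to five lenses are there at a start, on the grey mat; absent ones read None
- lens3: a blocked lens: a greenish glass lens disc 44 mm in diameter and 8 mm thick, with an aluminium block (a round grip button 26 mm in diameter, 18 mm tall, so 26 mm in all) stuck on the middle of its top. Origin: centre of the lens's underside, z up through the block. Three to five lenses are there at a start, on the grey mat; absent ones read None
- lens4: a blocked lens: a greenish glass lens disc 44 mm in diameter and 8 mm thick, with an aluminium block (a round grip button 26 mm in diameter, 18 mm tall, so 26 mm in all) stuck on the middle of its top. Origin: centre of the lens's underside, z up through the block. Three to five lenses are there at a start, on the grey mat; absent ones read None
- mat: thin grey mat, 220 x 280 mm, 3 mm thick, fixed to the bench, on which the lenses lie. Origin: centre of its underside
- curer: the curing unit, fixed to the bench: base plate 200 x 300 mm, 8 mm thick, with a white hood (80 mm deep, 300 mm wide) over its rear part, the hood's top 82 mm and its underside 46 mm above the bench, open at the front. Origin: on the bench under the hood's middle; x points from the front to the back, y along the unit's width. The hood covers x -40 to +40 mm, the base plate x -160 to +40 mm
- pocket0 (a point): centre of the mouth of pocket 0 (of 5 in a row along y, 54 mm apart, pocket 0 at -y) in the top face of the carriage, 22 mm above the bench; a pocket is round, 48 mm wide, 7 mm deep, flat-floored, 1.5 mm chamfer. Axes as the curing unit's
- pocket1 (a point): centre of the mouth of pocket 1 (of 5 in a row along y, 54 mm apart, pocket 0 at -y) in the top face of the carriage, 22 mm above the bench; a pocket is round, 48 mm wide, 7 mm deep, flat-floored, 1.5 mm chamfer. Axes as the curing unit's
- pocket2 (a point): centre of the mouth of pocket 2 (of 5 in a row along y, 54 mm apart, pocket 0 at -y) in the top face of the carriage, 22 mm above the bench; a pocket is round, 48 mm wide, 7 mm deep, flat-floored, 1.5 mm chamfer. Axes as the curing unit's
- pocket3 (a point): centre of the mouth of pocket 3 (of 5 in a row along y, 54 mm apart, pocket 0 at -y) in the top face of the carriage, 22 mm above the bench; a pocket is round, 48 mm wide, 7 mm deep, flat-floored, 1.5 mm chamfer. Axes as the curing unit's
- pocket4 (a point): centre of the mouth of pocket 4 (of 5 in a row along y, 54 mm apart, pocket 0 at -y) in the top face of the carriage, 22 mm above the bench; a pocket is round, 48 mm wide, 7 mm deep, flat-floored, 1.5 mm chamfer. Axes as the curing unit's
- carriage (a joint): the aluminium carriage (60 x 276 mm plate, 12 mm thick, with five pockets), which slides on the base plate in the curing unit's -x direction, out from under the hood: 0 = fully home, 0.105 m = out at its stop. It drags at about 2 N and stays where it is left. A lens that is not down in its pocket strikes the hood
- tab (a point): middle of the top edge of the carriage's upright black tab (10 mm thick along the unit's x, 24 mm wide along y, sides free for 30 mm below this point), 50 mm above the bench; it stands 45 mm in front of the hood when the carriage is home. Pull and push the carriage by it
- lamp_knob (a joint): travel of the black lamp knob on top of the hood: 0 = down, 0.022 m = pulled up to its stop; a spring (2 to 6 N) draws it down again when let go; the lamp burns while it is up
- knob_top (a point): centre of the top of the lamp knob, a black cylinder 26 mm in diameter and 24 mm tall on a 10 mm stem; 114 mm above the bench when down, 32 mm above the hood's top; it pulls straight up
- spectacles: folded tortoiseshell spectacles, about 135 x 50 x 18 mm, lying flat; not part of the job. Origin: middle of underside
- screwdriver: small screwdriver, 150 mm long, lying on the bench; not part of the job. Origin: its underside, x along it to the tip
- jar: closed glass jar with a white cap, 48 mm in diameter, 50 mm tall; not part of the job. Origin: centre of its underside
There are look-alikes about, which are no part of the job. Leave any orange look-alike of the lens3 alone.

How it is judged:
On the way, in this order (a step that is already met when the one before it is completed fails the run):
1. the carriage is out at its stop (value of joint carriage above 0.097 m), for 0.2 s.
2. every lens lies flat in a pocket, with the carriage out (((horizontal distance between lens0 and pocket0 below 0.004 m and z of lens0 in the frame of pocket0 below -0.005 m) or (horizontal distance between lens0 and pocket1 below 0.004 m and z of lens0 in the frame of pocket1 below -0.005 m) or (horizontal distance between lens0 and pocket2 below 0.004 m and z of lens0 in the frame of pocket2 below -0.005 m) or (horizontal distance between lens0 and pocket3 below 0.004 m and z of lens0 in the frame of pocket3 below -0.005 m) or (horizontal distance between lens0 and pocket4 below 0.004 m and z of lens0 in the frame of pocket4 below -0.005 m)) and angle between each of lens0, lens1, lens2, lens3, lens4's own z axis and vertical below 0.1 rad and ((horizontal distance between lens1 and pocket0 below 0.004 m and z of lens1 in the frame of pocket0 below -0.005 m) or (horizontal distance between lens1 and pocket1 below 0.004 m and z of lens1 in the frame of pocket1 below -0.005 m) or (horizontal distance between lens1 and pocket2 below 0.004 m and z of lens1 in the frame of pocket2 below -0.005 m) or (horizontal distance between lens1 and pocket3 below 0.004 m and z of lens1 in the frame of pocket3 below -0.005 m) or (horizontal distance between lens1 and pocket4 below 0.004 m and z of lens1 in the frame of pocket4 below -0.005 m)) and ((horizontal distance between lens2 and pocket0 below 0.004 m and z of lens2 in the frame of pocket0 below -0.005 m) or (horizontal distance between lens2 and pocket1 below 0.004 m and z of lens2 in the frame of pocket1 below -0.005 m) or (horizontal distance between lens2 and pocket2 below 0.004 m and z of lens2 in the frame of pocket2 below -0.005 m) or (horizontal distance between lens2 and pocket3 below 0.004 m and z of lens2 in the frame of pocket3 below -0.005 m) or (horizontal distance between lens2 and pocket4 below 0.004 m and z of lens2 in the frame of pocket4 below -0.005 m)) and ((horizontal distance between lens3 and pocket0 below 0.004 m and z of lens3 in the frame of pocket0 below -0.005 m) or (horizontal distance between lens3 and pocket1 below 0.004 m and z of lens3 in the frame of pocket1 below -0.005 m) or (horizontal distance between lens3 and pocket2 below 0.004 m and z of lens3 in the frame of pocket2 below -0.005 m) or (horizontal distance between lens3 and pocket3 below 0.004 m and z of lens3 in the frame of pocket3 below -0.005 m) or (horizontal distance between lens3 and pocket4 below 0.004 m and z of lens3 in the frame of pocket4 below -0.005 m)) and ((horizontal distance between lens4 and pocket0 below 0.004 m and z of lens4 in the frame of pocket0 below -0.005 m) or (horizontal distance between lens4 and pocket1 below 0.004 m and z of lens4 in the frame of pocket1 below -0.005 m) or (horizontal distance between lens4 and pocket2 below 0.004 m and z of lens4 in the frame of pocket2 below -0.005 m) or (horizontal distance between lens4 and pocket3 below 0.004 m and z of lens4 in the frame of pocket3 below -0.005 m) or (horizontal distance between lens4 and pocket4 below 0.004 m and z of lens4 in the frame of pocket4 below -0.005 m)) and value of joint carriage above 0.085 m), for 0.3 s.
3. the carriage is fully home (value of joint carriage below 0.005 m), for 0.2 s.
4. the lamp knob is held up at its stop for 2.5 s, with the carriage home (value of joint lamp_knob above 0.018 m and value of joint carriage below 0.006 m), for 2.5 s.
At the end, for the whole second after the job is handed in: Every lens present lies at rest in a pocket of its own (within 4 mm of its centre, at least 5 mm below its mouth, tilted less than 0.1 rad), the carriage is out at its stop (within 8 mm) and the lamp knob is down again (within 3 mm) (((horizontal distance between lens0 and pocket0 below 0.004 m and z of lens0 in the frame of pocket0 below -0.005 m) or (horizontal distance between lens0 and pocket1 below 0.004 m and z of lens0 in the frame of pocket1 below -0.005 m) or (horizontal distance between lens0 and pocket2 below 0.004 m and z of lens0 in the frame of pocket2 below -0.005 m) or (horizontal distance between lens0 and pocket3 below 0.004 m and z of lens0 in the frame of pocket3 below -0.005 m) or (horizontal distance between lens0 and pocket4 below 0.004 m and z of lens0 in the frame of pocket4 below -0.005 m)) and angle between each of lens0, lens1, lens2, lens3, lens4's own z axis and vertical below 0.1 rad and ((horizontal distance between lens1 and pocket0 below 0.004 m and z of lens1 in the frame of pocket0 below -0.005 m) or (horizontal distance between lens1 and pocket1 below 0.004 m and z of lens1 in the frame of pocket1 below -0.005 m) or (horizontal distance between lens1 and pocket2 below 0.004 m and z of lens1 in the frame of pocket2 below -0.005 m) or (horizontal distance between lens1 and pocket3 below 0.004 m and z of lens1 in the frame of pocket3 below -0.005 m) or (horizontal distance between lens1 and pocket4 below 0.004 m and z of lens1 in the frame of pocket4 below -0.005 m)) and ((horizontal distance between lens2 and pocket0 below 0.004 m and z of lens2 in the frame of pocket0 below -0.005 m) or (horizontal distance between lens2 and pocket1 below 0.004 m and z of lens2 in the frame of pocket1 below -0.005 m) or (horizontal distance between lens2 and pocket2 below 0.004 m and z of lens2 in the frame of pocket2 below -0.005 m) or (horizontal distance between lens2 and pocket3 below 0.004 m and z of lens2 in the frame of pocket3 below -0.005 m) or (horizontal distance between lens2 and pocket4 below 0.004 m and z of lens2 in the frame of pocket4 below -0.005 m)) and ((horizontal distance between lens3 and pocket0 below 0.004 m and z of lens3 in the frame of pocket0 below -0.005 m) or (horizontal distance between lens3 and pocket1 below 0.004 m and z of lens3 in the frame of pocket1 below -0.005 m) or (horizontal distance between lens3 and pocket2 below 0.004 m and z of lens3 in the frame of pocket2 below -0.005 m) or (horizontal distance between lens3 and pocket3 below 0.004 m and z of lens3 in the frame of pocket3 below -0.005 m) or (horizontal distance between lens3 and pocket4 below 0.004 m and z of lens3 in the frame of pocket4 below -0.005 m)) and ((horizontal distance between lens4 and pocket0 below 0.004 m and z of lens4 in the frame of pocket0 below -0.005 m) or (horizontal distance between lens4 and pocket1 below 0.004 m and z of lens4 in the frame of pocket1 below -0.005 m) or (horizontal distance between lens4 and pocket2 below 0.004 m and z of lens4 in the frame of pocket2 below -0.005 m) or (horizontal distance between lens4 and pocket3 below 0.004 m and z of lens4 in the frame of pocket3 below -0.005 m) or (horizontal distance between lens4 and pocket4 below 0.004 m and z of lens4 in the frame of pocket4 below -0.005 m)) and linear speed of each of lens0, lens1, lens2, lens3, lens4 below 0.02 m/s and value of joint carriage above 0.097 m and value of joint lamp_knob below 0.003 m); the robot touches nothing.
It fails at once if the spectacles is pushed more than 40 mm from its place (distance of spectacles from where it was at the start of the episode above 0.04 m).
It fails at once if the screwdriver is pushed more than 40 mm from its place (distance of screwdriver from where it was at the start of the episode above 0.04 m).
It fails at once if the jar is pushed more than 40 mm from its place (distance of jar from where it was at the start of the episode above 0.04 m).
It fails at once if the lamp knob is pulled while the carriage is not home (value of joint lamp_knob above 0.01 m and value of joint carriage above 0.015 m).
Of lens0, lens1, lens2, lens3, lens4 only 3 to 5 are there at a start; the rules pass over those that are not, and their reading is None.
At some moment in a run one of lens0, lens1, lens2, lens3, lens4 may be knocked a few centimetres aside while the robot is not near it.
It also fails if it takes over 210 s, if anything falls off the work surface, if the arm or the gripper's body presses on something with over 40 N, if the wrist force passes 120 N, or if a joint passes its speed limit or range.

## Robot

A 6-joint arm with a two-finger parallel gripper is mounted at the origin on the work surface. World frame = base frame: x ahead of the robot, y to its left, z up, the work surface at z = 0. Lengths are in m, angles in rad, forces in N, time in s.
With the tool pointing down it reaches from about 0.35 to 0.975 m from the base axis. Payload 4.9 kg.
Tool frame: the origin (TCP) lies at the very end of the fingers, on their centre line; the grasp point (between the pads) lies 19 mm behind it; z points along the fingers, y is the line along which they close (so a half turn about z gives the same grasp; the last joint's range is limited). The gripper opens to 85 mm and grips with 20 to 120 N. Pads are 22 mm wide; open, the fingers measure 114 mm over their backs; the gripper's body (76 mm by 85 mm) begins 54 mm behind the grasp point. The pads swing forward as they close: fully open they stand 13 mm farther back than shut.
Start: joints at [1.112, 0.053, 1.613, -0, 1.476, -0.119], TCP at [0.208, 0.589, 0.231] pointing down, gripper open.
Joint ranges: [-3.01, 3.01], [-1.01, 2.22], [0.06, 2.58], [-1.02, 4.17], [0.09, 2.62], [-3.14, 3.14]. Speed limits (rad/s): [2.57, 2.57, 3.14, 3.14, 3.14, 3.14].

## Interface

Orientations are given as a unit quaternion [w, x, y, z].
In Python, from plant import manip gives the robot as it stands.
- The arm moves only by the tool send_rows, never from a script. Its argument "increments" is a list of rows, each an object of numbers: "claw": the closure, from -1 (fully open) to 1 (shut); "dx", "dy", "dz": the shift along the tool's x, y, z in units of 0.5 m (1.0 is 0.5 m); "yaw": the turn about the tool's z in units of 1.5 rad (1.0 is 1.5 rad). A call has 1 to 20 rows; each row is the pose to reach, as a shift and turn from the pose commanded when the call began, along the tool's axes at that moment; what a row does not reach only later rows make up. A row lasts 1/8 s, in which the tool goes at most 62.5 mm and 10.7 degrees, less where a joint would pass 70% of its speed; a pose out of reach is approached as far as the arm can. A call with a number of a shift or a turn outside -1 to 1 is refused whole. A call with a gripper value outside its range is refused whole. The fingers move at their own pace and stop on an object; the grip force is fixed at half the most. Time passes only in rows, so rows that repeat a pose let the fingers close. It gives the time, the measured TCP pose, the force, the opening and the grip force at its end, in the units of the state.
- manip.state(): the state, without advancing time (a new reading comes with each control period).
- manip.grab_frame(name): name is "scene" or "side" or "wrist"; returns the picture (400x640x3 uint8, red, green, blue); there is no depth.
- manip.camera_params(name): a dict with "camera_matrix" (3x3 intrinsics, pixels), "extrinsics" (4x4, takes a point from world to camera coordinates); the wrist camera has in their place "tool_from_camera" (4x4, takes a point from camera to tool coordinates, whose origin is the TCP and whose axes are the flange's). Camera axes: x right, y down, z forward; pixel columns grow to the right and rows downward; lengths in m; the calibration is good to about 2 mm. A picture is of the moment at which its call begins: read the wrist's pose just before it. camera_params takes no time and is no camera call.
- manip.job_done(): hands the job in; it is judged then, once.
The state is a dict: "time": time; "joint_pos": joint angles; "joint_vel": joint speeds; "joint_efforts": joint torques, N m; "tool_pos": TCP position; "tool_rot": TCP orientation; "contact_force": force on the tool from outside, world axes, zero at the start; "ft_torque": the same for the moment, N m; "gripper_width": opening from 0.0 (shut) to 1.0 (fully open); "grasp_force": force on a finger pad.
Only numpy, scipy, OpenCV 4.12 (cv2) and the standard library are available. Lean on these libraries where they do the work, as an engineer would, in place of code of your own. Each camera call takes 0.05 s, during which the arm holds its last target. There are 200 camera calls.

## Working session

There is one attempt and no reset: what is moved stays moved. The work goes in short steps, Python scripts to look and compute and a tool call to move; the robot and the scene stay as the last step left them, time stands still between calls to the robot, and variables do not carry over. Pictures are saved under pics/ and viewed, at most 14 in all, crops included, and the job is handed in when it is done.

Besides the shell and the picture viewer there is one more tool, called after "Call:" as name(argument=value, ...) on one line, values as JSON. send_rows: Moves the arm, as the interface text tells. Shifts and turns lie within -1 to 1; 1 stands for 0.5 m of shift or 1.5 rad of turn. Its arguments: {"type":"object","properties":{"increments":{"type":"array","items":{"type":"object","properties":{"claw":{"type":"number"},"dx":{"type":"number"},"dy":{"type":"number"},"dz":{"type":"number"},"yaw":{"type":"number"}}}}},"required":["increments"]}

```bash
mkdir -p pics; cat > h.py <<'E'
from plant import manip
import numpy as np, cv2
def save(name,f):
    im=manip.grab_frame(name); cv2.imwrite(f'pics/{f}.png',im[:,:,::-1]); return im
def ray(name,u,v,z,st=None):
    p=manip.camera_params(name); K=np.array(p["camera_matrix"])
    if name=="wrist":
        from scipy.spatial.transform import Rotation as R
        st=st or manip.state(); q=st["tool_rot"]; T=np.eye(4)
        T[:3,:3]=R.from_quat([q[1],q[2],q[3],q[0]]).as_matrix(); T[:3,3]=st["tool_pos"]
        C=T@np.array(p["tool_from_camera"])
    else: C=np.linalg.inv(np.array(p["extrinsics"]))
    d=C[:3,:3]@np.linalg.solve(K,[u,v,1.]); o=C[:3,3]
    return o+d*(z-o[2])/d[2]
E
python3 - <<'E'
from h import *
for n in("scene","side","wrist"): save(n,n+"0")
s=manip.state();print(s)
for n in("scene","side","wrist"):print(manip.camera_params(n))
E
```

```text
{'time': 0.15, 'joint_pos': array([ 1.11204491e+00,  5.32296407e-02,  1.61397393e+00, -8.80358776e-06,
        1.47598674e+00, -1.18999792e-01]), 'joint_vel': array([-0.0005073 , -0.001194  , -0.00315444,  0.00061166, -0.00116252,
        0.00057957]), 'joint_efforts': array([ 2.77249592e-04, -3.94248641e+01, -3.70718873e+01, -1.57794102e-04,
        4.73643755e-03,  2.33383770e-05]), 'tool_pos': array([0.20807043, 0.58883855, 0.23033307]), 'tool_rot': array([-2.23366053e-04,  1.69059484e-01,  9.85605526e-01, -7.66977909e-04]), 'contact_force': array([-0.07333124, -0.54113526, -0.16541465]), 'ft_torque': array([ 0.07785123,  0.0126618 , -0.01278553]), 'grasp_force': 0.0, 'gripper_width': 0.9998798285639795}
{'camera_matrix': array([[488.9953022 ,   0.        , 327.70314624],
       [  0.        , 488.9953022 , 202.94826043],
       [  0.        ,   0.        ,   1.        ]]), 'extrinsics': array([[-0.5442733 ,  0.83864998,  0.02080363,  0.30730957],
       [ 0.43051146,  0.30050875, -0.85109011, -0.13687583],
       [-0.72001837, -0.45426942, -0.52460732,  1.62479142],
       [ 0.  
[... 317 characters left out ...]
, -0.50116839, -0.83562144,  0.19927962],
       [ 0.31353521,  0.77475856, -0.54903993,  0.87679341],
       [ 0.        ,  0.        ,  0.        ,  1.        ]])}
{'camera_matrix': array([[314.73984983,   0.        , 317.91823709],
       [  0.        , 314.73984983, 204.39763346],
       [  0.        ,   0.        ,   1.        ]]), 'tool_from_camera': array([[-2.51178822e-04, -9.50503237e-01, -3.10714552e-01,
         8.00713791e-02],
       [ 9.99999968e-01, -2.52067293e-04, -3.72947959e-05,
         6.26720727e-04],
       [-4.28721516e-05, -3.10714551e-01,  9.50503270e-01,
        -1.42763520e-01],
       [ 0.00000000e+00,  0.00000000e+00,  0.00000000e+00,
         1.00000000e+00]])}
```

View pics/scene0.png

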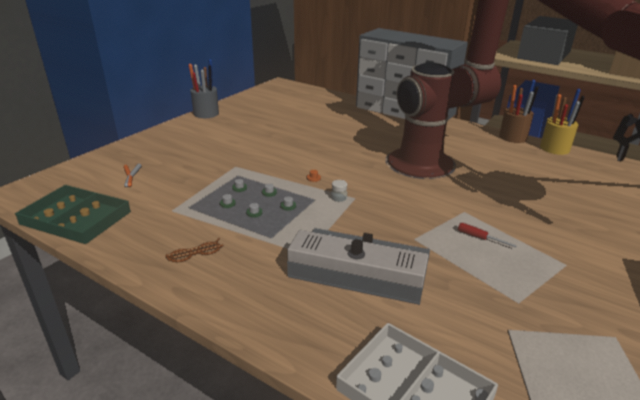

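View pics/side0.png

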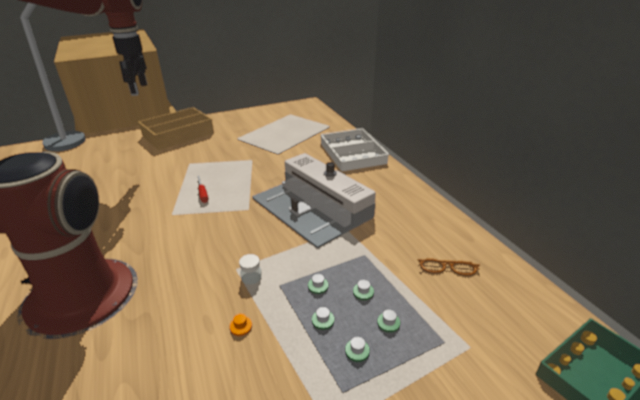

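The scene shows five green lenses on the mat (scene px 240,182; 269,188; 227,198; 254,208; 289,201). The orange look-alike at 314,175 is off the mat. The curing unit has its knob at 357,245 and its tab at 368,238. I'll enlarge the side view for pixel readings.

```bash
python3 - <<'E'
import cv2
a=cv2.imread('pics/side0.png')[145:365,235:455]
b=cv2.imread('pics/scene0.png')[160:310,170:450]
cv2.imwrite('pics/c1.png',cv2.resize(a[0:100,:160],None,fx=5,fy=5,interpolation=2))
cv2.imwrite('pics/c2.png',cv2.resize(a[120:220,50:190],None,fx=5,fy=5,interpolation=2))
E
```

```text
(no output)
```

View pics/c1.png

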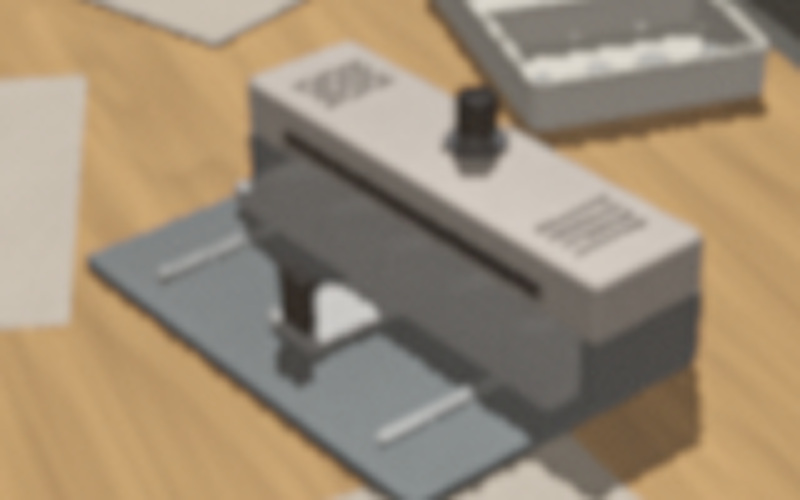

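View pics/c2.png

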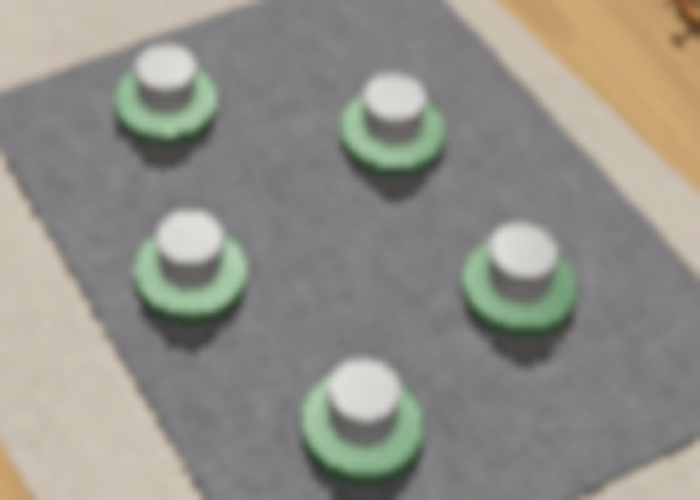

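```bash
python3 - <<'E'
from h import *
for x,y in [(165,68),(394,97),(189,236),(524,250),(365,388)]: print('lens',ray('side',285+x/5,265+y/5,.029).round(4))
k=ray('side',330.4,164.6,.114);print('knob',k)
print('knob scene',ray('scene',357,241,.114)); 
for u,v in [(240,180),(269,186),(227,197),(254,206),(289,199)]:print('sc',ray('scene',u,v,.029).round(4))
c=[ray('side',235+x/5,145+y/5,.082)[:2] for x,y in [(345,43),(252,85),(700,238),(597,290)]]
print(np.array(c),np.mean(c,0)); 
for a,b in((0,2),(1,3),(0,1),(2,3)): d=c[b]-c[a];print(np.linalg.norm(d),np.arctan2(d[1],d[0]))
print('tab',ray('side',235+297/5,145+265/5,.05))
c=[ray('scene',u,v,.082)[:2] for u,v in [(306,230),(290,247)]];print('hood left scene',c)
for n,u,v,z in[('side',249,262,.05),('side',448,266,.01),('scene',339,183,.05),('side',203,190,.01),('side',241,322,.02),('side',90+0,0,0)]:print(n,u,v,ray(n,u,v,z))
E
```

```text
lens [ 0.4755 -0.1911  0.029 ]
lens [ 0.556 -0.245  0.029]
lens [ 0.4482 -0.2792  0.029 ]
lens [ 0.5627 -0.3366  0.029 ]
lens [ 0.4779 -0.3682  0.029 ]
knob [0.64436371 0.11771181 0.114     ]
knob scene [0.64534856 0.12413897 0.114     ]
sc [ 0.4744 -0.366   0.029 ]
sc [ 0.4535 -0.2744  0.029 ]
sc [ 0.5677 -0.3304  0.029 ]
sc [ 0.5612 -0.2391  0.029 ]
sc [ 0.4784 -0.184   0.029 ]
[[ 0.62536757  0.26960734]
 [ 0.55578121  0.2414488 ]
 [ 0.71055748 -0.01347512]
 [ 0.64026671 -0.03488963]] [0.63299324 0.11567285]
0.29562307340494676 -1.278480370377616
0.2889649233958973 -1.2740891607465612
0.07506772816721556 -2.757078840521935
0.0734804245605829 -2.845869709639923
tab [0.52835828 0.0946774  0.05      ]
hood left scene [array([ 0.63614244, -0.01546169]), array([ 0.7094966 , -0.00675328])]
side 249 262 [ 0.35057583 -0.10469203  0.05      ]
side 448 266 [ 0.76648657 -0.25359963  0.01      ]
scene 339 183 [ 0.35455502 -0.09932626  0.05      ]
side 203 190 [0.31520421 0.30632249 0.01      ]
side 241 322 [ 0.29785047 -0.23136888  0.02      ]
side 90 0 [-0.20230671  5.49978037  0.        ]
```

Side and scene agree to about 5 mm. The hood is centred near (0.636, 0.117), with curer x at about 0.295 rad. I'll bring the wrist camera over it.

Call:
send_rows(increments=[{"dx":-1,"dy":-0.674,"dz":-0.04,"yaw":-0.424,"claw":-1},{"dx":-1,"dy":-0.674,"dz":-0.04,"yaw":-0.424,"claw":-1},{"dx":-1,"dy":-0.674,"dz":-0.04,"yaw":-0.424,"claw":-1},{"dx":-1,"dy":-0.674,"dz":-0.04,"yaw":-0.424,"claw":-1},{"dx":-1,"dy":-0.674,"dz":-0.04,"yaw":-0.424,"claw":-1},{"dx":-1,"dy":-0.674,"dz":-0.04,"yaw":-0.424,"claw":-1},{"dx":-1,"dy":-0.674,"dz":-0.04,"yaw":-0.424,"claw":-1},{"dx":-1,"dy":-0.674,"dz":-0.04,"yaw":-0.424,"claw":-1},{"dx":-1,"dy":-0.674,"dz":-0.04,"yaw":-0.424,"claw":-1},{"dx":-1,"dy":-0.674,"dz":-0.04,"yaw":-0.424,"claw":-1},{"dx":-1,"dy":-0.674,"dz":-0.04,"yaw":-0.424,"claw":-1},{"dx":-1,"dy":-0.674,"dz":-0.04,"yaw":-0.424,"claw":-1},{"dx":-1,"dy":-0.674,"dz":-0.04,"yaw":-0.424,"claw":-1},{"dx":-1,"dy":-0.674,"dz":-0.04,"yaw":-0.424,"claw":-1},{"dx":-1,"dy":-0.674,"dz":-0.04,"yaw":-0.424,"claw":-1},{"dx":-1,"dy":-0.674,"dz":-0.04,"yaw":-0.424,"claw":-1}])

```text
time: 2.15
tool_pos: [0.5672, 0.1052, 0.2514]
tool_rot: [0.0, -0.148, 0.989, -0.0]
contact_force: [0.2, 0.3, 0.1]
gripper_width: 1.003
grasp_force: 0.0
```

```bash
python3 - <<'E'
from h import *
s=manip.state(); save('wrist','w1'); print(s['tool_pos'],s['tool_rot'],s['time'])
E
```

```text
[0.56723807 0.10520161 0.25137825] [ 5.00601844e-05 -1.47836534e-01  9.89011808e-01 -2.96225172e-06] 2.15
```

View pics/w1.png

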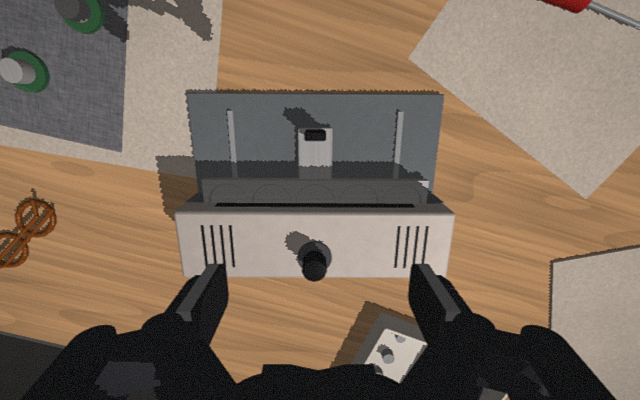

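The wrist view shows the tab top at about (315,134), the knob top at about (314,271), the hood's front top edge from (177,213) to (452,213), and the base plate's front corners at (187,92) and (443,92).

```bash
python3 - <<'E'
from h import *
s=manip.state()
P=lambda u,v,z:ray('wrist',u,v,z,s)[:2]
A,B=P(187,92,.008),P(443,92,.008); C,D=P(177,213,.082),P(452,213,.082);E_,F=P(184,277,.082),P(449,277,.082)
for a,b in((A,B),(C,D),(E_,F)): d=b-a;print(a,b,np.linalg.norm(d),np.arctan2(d[1],d[0]))
th=np.arctan2((D-C)[1],(D-C)[0])-np.pi/2; ux=np.array([np.cos(th),np.sin(th)]); uy=np.array([-ux[1],ux[0]])
print('th',th,'center from plate',(A+B)/2+.16*ux,'hoodfront',(C+D)/2+.04*ux,'rear',(E_+F)/2-.04*ux)
print('tab',P(315,134,.05),'knob',P(314,271,.114))
im=cv2.imread('pics/w1.png');cv2.imwrite('pics/c3.png',cv2.resize(im[110:290,270:360],None,fx=3,fy=3))
E
```

```text
[ 0.52515586 -0.06517782] [0.43875034 0.21778995] 0.2958659705874545 1.8671583390320237
[ 0.6409578  -0.02676451] [0.55644972 0.25014692] 0.28951952916494933 1.8669994260211162
[ 0.71509246 -0.00702968] [0.62782577 0.27902504] 0.29906986080147685 1.8668978885860903
th 0.2962030992262197 center from plate [0.63498537 0.12300859] hoodfront [0.63696183 0.12336684] rear [0.63320105 0.12432205]
tab [0.52353456 0.08921574] knob [0.64711743 0.12607218]
```

View pics/c3.png

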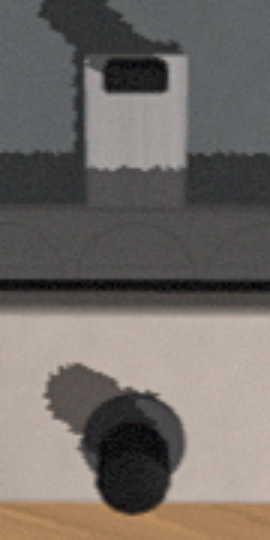

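The carriage sits about 32 mm out (tab at curer x = -117 mm against -85 mm home). The tab is central in y.

```bash
cat >> h.py <<'E'
from scipy.spatial.transform import Rotation as R
TH=0.2965; CEN=np.array([.636,.1232]); UX=np.array([np.cos(TH),np.sin(TH)]); UY=np.array([-UX[1],UX[0]])
def W(x,y): return CEN+x*UX+y*UY
def go(xy,z,ang=None,st=None):
    "increments in move units; ang = world angle of tool x"
    st=st or manip.state(); q=st["tool_rot"]; M=R.from_quat([q[1],q[2],q[3],q[0]]).as_matrix()
    d=M.T@(np.array([xy[0],xy[1],z])-st["tool_pos"])/.5
    a=0 if ang is None else -((ang-np.arctan2(M[1,0],M[0,0])+np.pi)%(2*np.pi)-np.pi)/1.5
    print('dx %.4f dy %.4f dz %.4f yaw %.4f'%(*d,a))
E
python3 - <<'E'
from h import *
go((.5235,.0892),.028,TH-np.pi)
E
```

```text
dx 0.0931 dy -0.0048 dz 0.4467 yaw 0.0001
```

Call:
send_rows(increments=[{"dx":0.093,"dy":-0.005,"dz":0,"claw":-1},{"dx":0.093,"dy":-0.005,"dz":0.1,"claw":-1},{"dx":0.093,"dy":-0.005,"dz":0.2,"claw":-1},{"dx":0.093,"dy":-0.005,"dz":0.3,"claw":-1},{"dx":0.093,"dy":-0.005,"dz":0.38,"claw":-1},{"dx":0.093,"dy":-0.005,"dz":0.42,"claw":-1},{"dx":0.093,"dy":-0.005,"dz":0.446,"claw":-1},{"dx":0.093,"dy":-0.005,"dz":0.446,"claw":-1},{"dx":0.093,"dy":-0.005,"dz":0.446,"claw":1},{"dx":0.093,"dy":-0.005,"dz":0.446,"claw":1},{"dx":0.093,"dy":-0.005,"dz":0.446,"claw":1},{"dx":0.093,"dy":-0.005,"dz":0.446,"claw":1},{"dx":0.093,"dy":-0.005,"dz":0.446,"claw":1},{"dx":0.093,"dy":-0.005,"dz":0.446,"claw":1}])

```text
invalid input
```

Call:
send_rows(increments=[{"dx":0.093,"dy":-0.005,"dz":0.0,"yaw":0,"claw":-1},{"dx":0.093,"dy":-0.005,"dz":0.1,"yaw":0,"claw":-1},{"dx":0.093,"dy":-0.005,"dz":0.2,"yaw":0,"claw":-1},{"dx":0.093,"dy":-0.005,"dz":0.3,"yaw":0,"claw":-1},{"dx":0.093,"dy":-0.005,"dz":0.38,"yaw":0,"claw":-1},{"dx":0.093,"dy":-0.005,"dz":0.42,"yaw":0,"claw":-1},{"dx":0.093,"dy":-0.005,"dz":0.446,"yaw":0,"claw":-1},{"dx":0.093,"dy":-0.005,"dz":0.446,"yaw":0,"claw":-1},{"dx":0.093,"dy":-0.005,"dz":0.446,"yaw":0,"claw":1},{"dx":0.093,"dy":-0.005,"dz":0.446,"yaw":0,"claw":1},{"dx":0.093,"dy":-0.005,"dz":0.446,"yaw":0,"claw":1},{"dx":0.093,"dy":-0.005,"dz":0.446,"yaw":0,"claw":1},{"dx":0.093,"dy":-0.005,"dz":0.446,"yaw":0,"claw":1},{"dx":0.093,"dy":-0.005,"dz":0.446,"yaw":0,"claw":1}])

```text
time: 3.95
tool_pos: [0.5245, 0.0885, 0.0292]
tool_rot: [0.001, -0.148, 0.989, -0.001]
contact_force: [-0.1, -4.0, 4.4]
gripper_width: 0.263
grasp_force: 60.1
```

Gripped (22–24 mm). Pull 73 mm plus a little, gently.

Call:
send_rows(increments=[{"dx":0.03,"dy":0,"dz":0,"yaw":0,"claw":1},{"dx":0.06,"dy":0,"dz":0,"yaw":0,"claw":1},{"dx":0.09,"dy":0,"dz":0,"yaw":0,"claw":1},{"dx":0.12,"dy":0,"dz":0,"yaw":0,"claw":1},{"dx":0.135,"dy":0,"dz":0,"yaw":0,"claw":1},{"dx":0.142,"dy":0,"dz":0,"yaw":0,"claw":1},{"dx":0.147,"dy":0,"dz":0,"yaw":0,"claw":1},{"dx":0.15,"dy":0,"dz":0,"yaw":0,"claw":1},{"dx":0.15,"dy":0,"dz":0,"yaw":0,"claw":1}])

```text
time: 5.08
tool_pos: [0.4523, 0.0668, 0.0292]
tool_rot: [0.001, -0.147, 0.989, -0.0]
contact_force: [3.1, -1.9, 6.0]
gripper_width: 0.264
grasp_force: 62.9
```

```bash
python3 - <<'E'
from h import *
s=manip.state();p=s['tool_pos'];print(s['contact_force'],(p[:2]-CEN)@UX,(p[:2]-CEN)@UY,p)
E
```

```text
[ 3.12296662 -1.93709033  5.96770856] -0.19212020768511837 -0.00023444471175096114 [0.45233146 0.06684312 0.02923967]
```

Call:
send_rows(increments=[{"dx":0.004,"dy":0,"dz":0,"yaw":0,"claw":1},{"dx":0.008,"dy":0,"dz":0,"yaw":0,"claw":1},{"dx":0.012,"dy":0,"dz":0,"yaw":0,"claw":1},{"dx":0.012,"dy":0,"dz":0,"yaw":0,"claw":1}])

```text
time: 5.58
tool_pos: [0.4523, 0.0668, 0.0293]
tool_rot: [0.01, -0.147, 0.989, 0.001]
contact_force: [29.2, 6.5, -18.3]
gripper_width: 0.259
grasp_force: 60.0
```

```bash
python3 - <<'E'
from h import *
s=manip.state();p=s['tool_pos'];print(s['contact_force'],(p[:2]-CEN)@UX,(p[:2]-CEN)@UY,p)
E
```

```text
[ 29.18189044   6.49444208 -18.27167606] -0.19214042601676154 -0.00027589493669892556 [0.45232424 0.06679757 0.02933244]
```

At the stop. Release, rise, and turn so the fingers will close along curer x.

Call:
send_rows(increments=[{"dx":-0.003,"dy":0,"dz":0,"yaw":0,"claw":1},{"dx":-0.003,"dy":0,"dz":0,"yaw":0,"claw":-1},{"dx":-0.003,"dy":0,"dz":0,"yaw":0,"claw":-1},{"dx":-0.003,"dy":0,"dz":0,"yaw":0,"claw":-1},{"dx":-0.003,"dy":0,"dz":0,"yaw":0,"claw":-1},{"dx":-0.003,"dy":0,"dz":-0.1,"yaw":0,"claw":-1},{"dx":-0.01,"dy":0,"dz":-0.2,"yaw":0,"claw":-1},{"dx":-0.1,"dy":0,"dz":-0.3,"yaw":0.1,"claw":-1},{"dx":-0.14,"dy":0,"dz":-0.4,"yaw":0.2,"claw":-1},{"dx":-0.14,"dy":0,"dz":-0.44,"yaw":0.4,"claw":-1},{"dx":-0.14,"dy":0,"dz":-0.44,"yaw":0.6,"claw":-1},{"dx":-0.14,"dy":0,"dz":-0.44,"yaw":0.8,"claw":-1},{"dx":-0.14,"dy":0,"dz":-0.44,"yaw":1,"claw":-1},{"dx":-0.14,"dy":0,"dz":-0.44,"yaw":1,"claw":-1},{"dx":-0.14,"dy":0,"dz":-0.44,"yaw":1,"claw":-1},{"dx":-0.14,"dy":0,"dz":-0.44,"yaw":1,"claw":-1},{"dx":-0.14,"dy":0,"dz":-0.44,"yaw":1,"claw":-1}])

```text
time: 7.7
tool_pos: [0.5129, 0.0857, 0.2481]
tool_rot: [-0.0, 0.566, 0.825, -0.0]
contact_force: [-0.2, -0.1, -0.2]
gripper_width: 1.002
grasp_force: 0.0
```

```bash
python3 - <<'E'
from h import *
print(manip.state()['tool_pos']); go(W(-.11,.02),.25,TH+np.pi/2)
E
```

```text
[0.51290316 0.08569753 0.24811278]
dx 0.0370 dy 0.0401 dz -0.0038 yaw 0.0476
```

Call:
send_rows(increments=[{"dx":0.037,"dy":0.04,"dz":-0.004,"yaw":0.0476,"claw":-1},{"dx":0.037,"dy":0.04,"dz":-0.004,"yaw":0.0476,"claw":-1},{"dx":0.037,"dy":0.04,"dz":-0.004,"yaw":0.0476,"claw":-1},{"dx":0.037,"dy":0.04,"dz":-0.004,"yaw":0.0476,"claw":-1}])

```text
time: 8.2
tool_pos: [0.5249, 0.1097, 0.2501]
tool_rot: [-0.0, 0.595, 0.804, -0.0]
contact_force: [0.4, 0.4, 0.1]
gripper_width: 0.999
grasp_force: 0.0
```

```bash
python3 - <<'E'
from h import *
s=manip.state(); save('wrist','w2'); print(s['tool_pos'],s['tool_rot'],s['time']); go(W(-.11,.02),.25,TH+np.pi/2,s)
E
```

```text
[0.52485792 0.1096554  0.25012447] [-8.08163449e-05  5.95169433e-01  8.03600206e-01 -2.21434982e-04] 8.2
dx 0.0010 dy 0.0005 dz 0.0002 yaw -0.0004
```

View pics/w2.png

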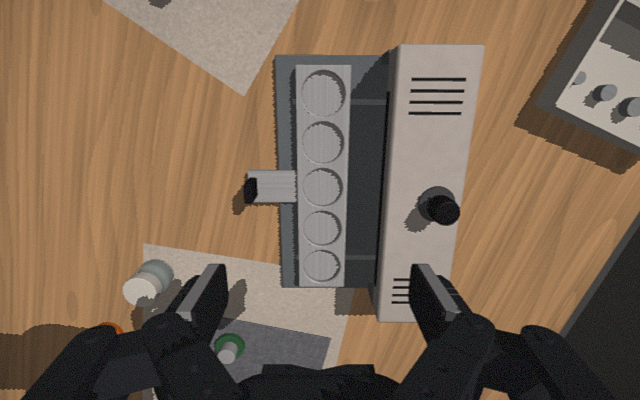

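Carriage out; the five pockets are at about (323,93), (322,143), (322,187), (321,228) and (322,265).

```bash
python3 - <<'E'
from h import *
s=manip.state()
for u,v in [(323,93),(322,143),(322,187),(321.5,228),(322,265)]:
    p=ray('wrist',u,v,.022,s)[:2]-CEN; print(p@UX,p@UY)
im=cv2.imread('pics/w2.png');cv2.imwrite('pics/c4.png',cv2.resize(im[60:290,270:360],None,fx=2.6,fy=2.6,interpolation=2))
# view of lenses: TCP at
L=np.array([[.477,-.188],[.558,-.242],[.451,-.277],[.565,-.334],[.476,-.367]])
print(L.mean(0)); go(L.mean(0)+.0*UY,.25,TH+np.pi/2,s)
E
```

```text
-0.1044816280079235 0.10890268391594295
-0.10543322977055143 0.053944974266465814
-0.10527917103074305 0.0009381031102349406
-0.10575823847051542 -0.05292929454180931
-0.10496909379240542 -0.1057499318657934
[ 0.5054 -0.2816]
dx -0.7372 dy -0.2653 dz 0.0005 yaw -0.0006
```

View pics/c4.png

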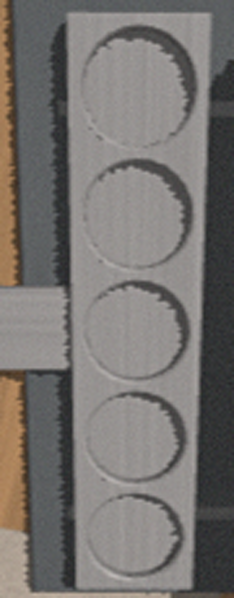

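Call:
send_rows(increments=[{"dx":-0.68,"dy":-0.265,"dz":0,"yaw":0,"claw":-1},{"dx":-0.68,"dy":-0.265,"dz":0,"yaw":0,"claw":-1},{"dx":-0.68,"dy":-0.265,"dz":0,"yaw":0,"claw":-1},{"dx":-0.68,"dy":-0.265,"dz":0,"yaw":0,"claw":-1},{"dx":-0.68,"dy":-0.265,"dz":0,"yaw":0,"claw":-1},{"dx":-0.68,"dy":-0.265,"dz":0,"yaw":0,"claw":-1},{"dx":-0.68,"dy":-0.265,"dz":0,"yaw":0,"claw":-1},{"dx":-0.68,"dy":-0.265,"dz":0,"yaw":0,"claw":-1},{"dx":-0.68,"dy":-0.265,"dz":0,"yaw":0,"claw":-1}])

```text
time: 9.38
tool_pos: [0.4976, -0.2525, 0.2504]
tool_rot: [-0.0, 0.595, 0.804, 0.0]
contact_force: [0.5, -0.5, 0.1]
gripper_width: 1.002
grasp_force: 0.0
```

```bash
python3 - <<'E'
from h import *
s=manip.state(); im=save('wrist','w3'); print(s['tool_pos'],s['tool_rot'],s['time'])
import pickle; pickle.dump(s,open('s3.pkl','wb'))
E
```

```text
[ 0.49761997 -0.25249778  0.25035144] [-1.89015884e-06  5.94584254e-01  8.04033301e-01  1.23317961e-04] 9.375
```

View pics/w3.png

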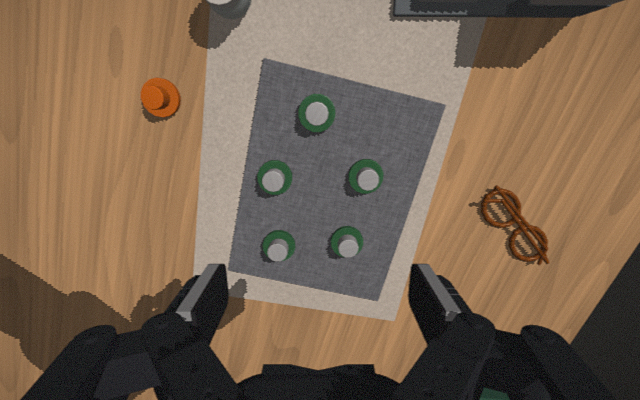

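Five green-disc, grey-block lenses on the mat: A (317,113), B (274,180), C (368,178), D (278,249), E (347,245). The orange one at (160,97) is the look-alike and is left alone.

```bash
python3 - <<'E'
from h import *
import pickle
s=pickle.load(open('s3.pkl','rb')); im=cv2.imread('pics/w3.png'); hsv=cv2.cvtColor(im,cv2.COLOR_BGR2HSV)
g=cv2.inRange(hsv,(45,90,30),(85,255,255)); vis=cv2.resize(im[80:280,220:420],None,fx=3,fy=3,interpolation=2)
for u,v in [(317,113),(274,180),(368,178),(278,249),(347,245)]:
    m=np.zeros_like(g); cv2.circle(m,(u,v),26,255,-1); pts=cv2.findNonZero(g&m); h=cv2.convexHull(pts)
    (a,b),ax,_=cv2.fitEllipse(h); p=ray('wrist',a,b,.009,s)
    # bright block top
    w=(im.max(2)>135)&(hsv[:,:,1]<50)&(m>0); n,_,st,c=cv2.connectedComponentsWithStats(w.astype(np.uint8)); i=1+st[1:,4].argmax()
    t=ray('wrist',*c[i],.029,s); print((round(a,1),round(b,1)),ax,p.round(4),'top',c[i].round(1),st[i,4],t.round(4))
    cv2.circle(vis,(int((c[i][0]-220+.5)*3),int((c[i][1]-80+.5)*3)),3,(0,0,255),-1);cv2.circle(vis,(int((a-220+.5)*3),int((b-80+.5)*3)),3,(255,0,0),-1)
cv2.imwrite('pics/c5.png',vis)
E
```

```text
(316.3, 112.7) (35.51625061035156, 37.50690460205078) [ 0.476 -0.188  0.009] top [316.7 113. ] 385 [ 0.4764 -0.1876  0.029 ]
(274.2, 177.1) (33.727420806884766, 34.10322570800781) [ 0.4482 -0.2772  0.009 ] top [272.6 180.6] 322 [ 0.4488 -0.2767  0.029 ]
(365.2, 176.0) (33.13435363769531, 34.520103454589844) [ 0.5564 -0.2427  0.009 ] top [368.2 179.4] 313 [ 0.5568 -0.2421  0.029 ]
(278.5, 245.3) (29.83075714111328, 31.410661697387695) [ 0.4772 -0.3663  0.009 ] top [277.1 252. ] 253 [ 0.4777 -0.366   0.029 ]
(346.5, 241.4) (30.299802780151367, 31.478862762451172) [ 0.5626 -0.3341  0.009 ] top [348.2 247.9] 257 [ 0.5629 -0.3338  0.029 ]
```

View pics/c5.png

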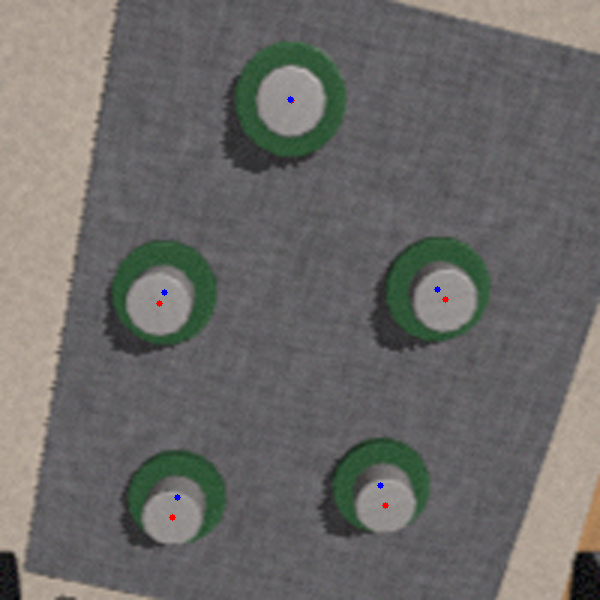

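Disc and block estimates agree within 0.7 mm. Pick lens A, destined for pocket 0.

```bash
cat >> h.py <<'E'
def cur(p): d=np.asarray(p)[:2]-CEN; return np.array([d@UX,d@UY])
def detect(name=None):
    s=manip.state(); im=manip.grab_frame('wrist')[:,:,::-1].copy()
    if name: cv2.imwrite(f'pics/{name}.png',im)
    hsv=cv2.cvtColor(im,cv2.COLOR_BGR2HSV); g=cv2.inRange(hsv,(45,90,30),(85,255,255))
    n,l,st,c=cv2.connectedComponentsWithStats(g)
    for i in range(1,n):
        if st[i,4]<120: continue
        h=cv2.convexHull(cv2.findNonZero((l==i).astype(np.uint8)))
        if len(h)<5: continue
        (a,b),ax,_=cv2.fitEllipse(h); print(c[i].round(),ax,ray('wrist',a,b,.009,s)[:2].round(4), ray('wrist',a,b,.021,s)[:2].round(4))
    return s
E
python3 - <<'E'
from h import *
for n,p in zip('ABCDE',[(.4762,-.1878),(.4485,-.277),(.5566,-.2424),(.4775,-.366),(.5628,-.334)]): print(n,cur(p))
go((.4762,-.1878),.0135,TH+np.pi/2)
E
```

```text
A [-0.24369346 -0.25073998]
B [-0.29624675 -0.32795449]
C [-0.18275446 -0.32644835]
D [-0.29451572 -0.42154404]
E [-0.2035882  -0.41586287]
dx 0.1362 dy -0.0032 dz 0.4738 yaw 0.0007
```

Call:
send_rows(increments=[{"dx":0.136,"dy":-0.003,"dz":0.1,"yaw":0,"claw":-0.4},{"dx":0.136,"dy":-0.003,"dz":0.2,"yaw":0,"claw":-0.4},{"dx":0.136,"dy":-0.003,"dz":0.3,"yaw":0,"claw":-0.4},{"dx":0.136,"dy":-0.003,"dz":0.37,"yaw":0,"claw":-0.4},{"dx":0.136,"dy":-0.003,"dz":0.42,"yaw":0,"claw":-0.4},{"dx":0.136,"dy":-0.003,"dz":0.46,"yaw":0,"claw":-0.4},{"dx":0.136,"dy":-0.003,"dz":0.474,"yaw":0,"claw":-0.4},{"dx":0.136,"dy":-0.003,"dz":0.474,"yaw":0,"claw":-0.4},{"dx":0.136,"dy":-0.003,"dz":0.474,"yaw":0,"claw":1},{"dx":0.136,"dy":-0.003,"dz":0.474,"yaw":0,"claw":1},{"dx":0.136,"dy":-0.003,"dz":0.474,"yaw":0,"claw":1},{"dx":0.136,"dy":-0.003,"dz":0.474,"yaw":0,"claw":1},{"dx":0.136,"dy":-0.003,"dz":0.474,"yaw":0,"claw":1},{"dx":0.136,"dy":-0.003,"dz":0.474,"yaw":0,"claw":1}])

```text
time: 11.18
tool_pos: [0.4772, -0.1897, 0.0148]
tool_rot: [0.001, 0.595, 0.803, 0.0]
contact_force: [-0.8, 0.2, 6.0]
gripper_width: 0.279
grasp_force: 59.1
```

```bash
python3 - <<'E'
from h import *
s=manip.state(); print(s['tool_pos'],s['contact_force'],cur(s['tool_pos'])); z=s['tool_pos'][2]
go(W(-.105,-.107),z+.0125,TH+np.pi/2)
E
```

```text
[ 0.47723898 -0.18965091  0.01475145] [-0.78257524  0.21304532  5.97215326] [-0.2432406  -0.25281369]
dx 0.2919 dy 0.2762 dz -0.0250 yaw -0.0007
```

Call:
send_rows(increments=[{"dx":0,"dy":0,"dz":-0.1,"yaw":0,"claw":1},{"dx":0.02,"dy":0.02,"dz":-0.18,"yaw":0,"claw":1},{"dx":0.1,"dy":0.1,"dz":-0.2,"yaw":0,"claw":1},{"dx":0.18,"dy":0.18,"dz":-0.2,"yaw":0,"claw":1},{"dx":0.25,"dy":0.25,"dz":-0.2,"yaw":0,"claw":1},{"dx":0.288,"dy":0.276,"dz":-0.2,"yaw":0,"claw":1},{"dx":0.288,"dy":0.276,"dz":-0.15,"yaw":0,"claw":1},{"dx":0.288,"dy":0.276,"dz":-0.1,"yaw":0,"claw":1},{"dx":0.288,"dy":0.276,"dz":-0.06,"yaw":0,"claw":1},{"dx":0.288,"dy":0.276,"dz":-0.06,"yaw":0,"claw":1}])

```text
time: 12.42
tool_pos: [0.5645, -0.011, 0.041]
tool_rot: [-0.002, 0.595, 0.803, -0.001]
contact_force: [0.8, -0.8, 0.4]
gripper_width: 0.271
grasp_force: 59.1
```

```bash
python3 - <<'E'
from h import *
s=manip.state(); save('wrist','w4'); im=cv2.imread('pics/w4.png'); cv2.imwrite('pics/c6.png',im[200:400,170:470])
print(s['tool_pos'],s['contact_force'],cur(s['tool_pos'])); z=s['tool_pos'][2]
go(W(-.105,-.109),.0273,TH+np.pi/2)
E
```

```text
[ 0.56445847 -0.01101326  0.04103551] [ 0.76692438 -0.81049165  0.35798789] [-0.10763354 -0.10745423]
dx -0.0020 dy 0.0030 dz 0.0306 yaw -0.0007
```

View pics/c6.png

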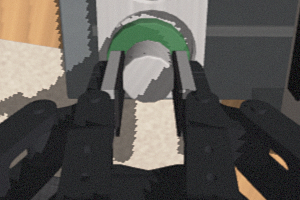

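Call:
send_rows(increments=[{"dx":-0.002,"dy":0.003,"dz":0,"yaw":0,"claw":1},{"dx":-0.002,"dy":0.003,"dz":0.012,"yaw":0,"claw":1},{"dx":-0.002,"dy":0.003,"dz":0.022,"yaw":0,"claw":1},{"dx":-0.002,"dy":0.003,"dz":0.03,"yaw":0,"claw":1},{"dx":-0.002,"dy":0.003,"dz":0.03,"yaw":0,"claw":1}])

```text
time: 13.1
tool_pos: [0.5675, -0.0116, 0.0277]
tool_rot: [-0.001, 0.595, 0.804, -0.0]
contact_force: [-0.5, 0.1, -0.1]
gripper_width: 0.279
grasp_force: 59.1
```

```bash
python3 - <<'E'
from h import *
s=manip.state(); print(s['tool_pos'],s['contact_force'],cur(s['tool_pos']))
E
```

```text
[ 0.56750617 -0.0115636   0.02766658] [-0.47256213  0.10007794 -0.09171349] [-0.10487962 -0.10887102]
```

Call:
send_rows(increments=[{"dx":0,"dy":0,"dz":0.001,"yaw":0,"claw":-0.4},{"dx":0,"dy":0,"dz":0.001,"yaw":0,"claw":-0.4},{"dx":0,"dy":0,"dz":0.001,"yaw":0,"claw":-0.4},{"dx":0,"dy":0,"dz":0.001,"yaw":0,"claw":-0.4},{"dx":0,"dy":0,"dz":-0.06,"yaw":0,"claw":-0.4},{"dx":0,"dy":0,"dz":-0.15,"yaw":0,"claw":-0.4},{"dx":-0.08,"dy":-0.05,"dz":-0.24,"yaw":0,"claw":-0.4},{"dx":-0.16,"dy":-0.1,"dz":-0.3,"yaw":0,"claw":-0.4},{"dx":-0.25,"dy":-0.17,"dz":-0.34,"yaw":0,"claw":-0.4},{"dx":-0.33,"dy":-0.23,"dz":-0.38,"yaw":0,"claw":-0.4},{"dx":-0.36,"dy":-0.28,"dz":-0.4,"yaw":0,"claw":-0.4},{"dx":-0.36,"dy":-0.28,"dz":-0.4,"yaw":0,"claw":-0.4},{"dx":-0.36,"dy":-0.28,"dz":-0.4,"yaw":0,"claw":-0.4}])

```text
time: 14.72
tool_pos: [0.4866, -0.2241, 0.2278]
tool_rot: [-0.0, 0.595, 0.804, 0.0]
contact_force: [-0.1, 0.1, -0.5]
gripper_width: 0.699
grasp_force: 0.0
```

```bash
python3 - <<'E'
from h import *
s=detect('w5'); print(cur(s['tool_pos']), 'pocket0 world',W(-.105,-.107)); go((.4485,-.277),.0135,TH+np.pi/2)
E
```

```text
[459.  10.] (20.421859741210938, 33.13930892944336) [ 0.5705 -0.0192] [ 0.567  -0.0234]
[276. 202.] (34.426822662353516, 35.09917068481445) [ 0.4483 -0.277 ] [ 0.4488 -0.2727]
[367. 201.] (33.39421463012695, 35.25038146972656) [ 0.5565 -0.2423] [ 0.5534 -0.2392]
[348. 265.] (31.199031829833984, 32.571197509765625) [ 0.5625 -0.3342] [ 0.5592 -0.328 ]
[280. 269.] (30.44622230529785, 32.897212982177734) [ 0.4773 -0.3661] [ 0.4769 -0.3589]
[-0.24437157 -0.28846295] pocket0 world [ 0.56684438 -0.0098094 ]
dx -0.0800 dy -0.1039 dz 0.4281 yaw 0.0000
```

Call:
send_rows(increments=[{"dx":-0.08,"dy":-0.104,"dz":0.1,"yaw":0,"claw":-0.4},{"dx":-0.08,"dy":-0.104,"dz":0.2,"yaw":0,"claw":-0.4},{"dx":-0.08,"dy":-0.104,"dz":0.3,"yaw":0,"claw":-0.4},{"dx":-0.08,"dy":-0.104,"dz":0.36,"yaw":0,"claw":-0.4},{"dx":-0.08,"dy":-0.104,"dz":0.4,"yaw":0,"claw":-0.4},{"dx":-0.08,"dy":-0.104,"dz":0.42,"yaw":0,"claw":-0.4},{"dx":-0.08,"dy":-0.104,"dz":0.428,"yaw":0,"claw":-0.4},{"dx":-0.08,"dy":-0.104,"dz":0.428,"yaw":0,"claw":-0.4},{"dx":-0.08,"dy":-0.104,"dz":0.428,"yaw":0,"claw":1},{"dx":-0.08,"dy":-0.104,"dz":0.428,"yaw":0,"claw":1},{"dx":-0.08,"dy":-0.104,"dz":0.428,"yaw":0,"claw":1},{"dx":-0.08,"dy":-0.104,"dz":0.428,"yaw":0,"claw":1},{"dx":-0.08,"dy":-0.104,"dz":0.428,"yaw":0,"claw":1},{"dx":-0.08,"dy":-0.104,"dz":0.428,"yaw":0,"claw":1}])

```text
time: 16.52
tool_pos: [0.4491, -0.2787, 0.0155]
tool_rot: [0.001, 0.595, 0.804, -0.0]
contact_force: [-1.0, 0.1, 5.7]
gripper_width: 0.278
grasp_force: 59.1
```

```bash
python3 - <<'E'
from h import *
s=manip.state(); print(s['tool_pos'],s['contact_force'],cur(s['tool_pos'])); z=s['tool_pos'][2]
off=cur((.4485,-.277))[1]-cur(s['tool_pos'])[1];print(off)
go(W(-.105,-.053-off),z+.0125,TH+np.pi/2)
E
```

```text
[ 0.4490972  -0.27866216  0.0154754 ] [-1.04596151  0.07155526  5.72256794] [-0.29616125 -0.32971861]
0.0017641162589043802
dx 0.5502 dy 0.3818 dz -0.0254 yaw -0.0006
```

Call:
send_rows(increments=[{"dx":0,"dy":0,"dz":-0.1,"yaw":0,"claw":1},{"dx":0.02,"dy":0.02,"dz":-0.18,"yaw":0,"claw":1},{"dx":0.1,"dy":0.07,"dz":-0.2,"yaw":0,"claw":1},{"dx":0.2,"dy":0.14,"dz":-0.2,"yaw":0,"claw":1},{"dx":0.3,"dy":0.21,"dz":-0.2,"yaw":0,"claw":1},{"dx":0.4,"dy":0.28,"dz":-0.2,"yaw":0,"claw":1},{"dx":0.5,"dy":0.35,"dz":-0.2,"yaw":0,"claw":1},{"dx":0.55,"dy":0.382,"dz":-0.2,"yaw":0,"claw":1},{"dx":0.55,"dy":0.382,"dz":-0.15,"yaw":0,"claw":1},{"dx":0.55,"dy":0.382,"dz":-0.1,"yaw":0,"claw":1},{"dx":0.55,"dy":0.382,"dz":-0.06,"yaw":0,"claw":1},{"dx":0.55,"dy":0.382,"dz":-0.06,"yaw":0,"claw":1},{"dx":0.55,"dy":0.382,"dz":-0.06,"yaw":0,"claw":1}])

```text
time: 18.15
tool_pos: [0.5516, 0.0404, 0.045]
tool_rot: [0.0, 0.595, 0.803, 0.0]
contact_force: [-0.4, -0.9, 0.2]
gripper_width: 0.267
grasp_force: 59.0
```

```bash
python3 - <<'E'
from h import *
s=manip.state(); print(s['tool_pos'],s['contact_force'],cur(s['tool_pos']))
go(W(-.105,-.0548),.0275,TH+np.pi/2)
E
```

```text
[0.5515929  0.04044228 0.04500257] [-0.41606816 -0.88227352  0.19272964] [-0.10490371 -0.05448496]
dx -0.0006 dy -0.0002 dz 0.0350 yaw -0.0008
```

Place in pocket 1, release, and return to the viewing spot.

Call:
send_rows(increments=[{"dx":-0.001,"dy":0,"dz":0.012,"yaw":0,"claw":1},{"dx":-0.001,"dy":0,"dz":0.024,"yaw":0,"claw":1},{"dx":-0.001,"dy":0,"dz":0.035,"yaw":0,"claw":1},{"dx":-0.001,"dy":0,"dz":0.035,"yaw":0,"claw":1},{"dx":-0.001,"dy":0,"dz":0.035,"yaw":0,"claw":-0.4},{"dx":-0.001,"dy":0,"dz":0.035,"yaw":0,"claw":-0.4},{"dx":-0.001,"dy":0,"dz":0.035,"yaw":0,"claw":-0.4},{"dx":-0.001,"dy":0,"dz":0.035,"yaw":0,"claw":-0.4},{"dx":-0.001,"dy":0,"dz":-0.03,"yaw":0,"claw":-0.4},{"dx":-0.001,"dy":0,"dz":-0.13,"yaw":0,"claw":-0.4},{"dx":-0.04,"dy":0,"dz":-0.23,"yaw":0,"claw":-0.4},{"dx":-0.13,"dy":-0.03,"dz":-0.32,"yaw":0,"claw":-0.4},{"dx":-0.23,"dy":-0.1,"dz":-0.36,"yaw":0,"claw":-0.4},{"dx":-0.33,"dy":-0.17,"dz":-0.38,"yaw":0,"claw":-0.4},{"dx":-0.39,"dy":-0.2,"dz":-0.38,"yaw":0,"claw":-0.4},{"dx":-0.39,"dy":-0.2,"dz":-0.38,"yaw":0,"claw":-0.4},{"dx":-0.39,"dy":-0.2,"dz":-0.38,"yaw":0,"claw":-0.4}])

```text
time: 20.27
tool_pos: [0.5121, -0.1746, 0.2341]
tool_rot: [-0.0, 0.595, 0.804, 0.0]
contact_force: [0.9, 0.8, -0.8]
gripper_width: 0.702
grasp_force: 0.0
```

```bash
python3 - <<'E'
from h import *
s=detect('w6'); print(cur(s['tool_pos']), 'pockets',W(-.105,-.107),W(-.105,-.053)); go((.5566,-.2424),.0135,TH+np.pi/2)
E
```

```text
[413.  43.] (41.131595611572266, 47.9294548034668) [ 0.5708 -0.0066] [ 0.5682 -0.0096]
[353. 194.] (33.727333068847656, 34.70880889892578) [ 0.565  -0.1914] [ 0.5625 -0.1884]
[319. 289.] (29.256309509277344, 31.068191528320312) [ 0.5625 -0.3339] [ 0.5601 -0.3262]
[263. 296.] (11.190071105957031, 27.47050666809082) [ 0.4895 -0.3614] [ 0.4895 -0.3528]
[-0.20548578 -0.24860601] pockets [ 0.56684438 -0.0098094 ] [0.55106694 0.04183431]
dx -0.1568 dy 0.0451 dz 0.4408 yaw -0.0000
```

Lens C has been knocked to (0.565,-0.191). Check numerically whether it is still on the mat.

```bash
python3 - <<'E'
from h import *
import pickle
s=pickle.load(open('s3.pkl','rb'))
c=[ray('wrist',u,v,.003,s)[:2] for u,v in [(263,59),(444,104),(378,300),(229,270)]]
print(np.array(c)); print('dist inside edge',cv2.pointPolygonTest(np.array(c,np.float32),(.565,-.1914),True))
im=cv2.imread('pics/w6.png'); hsv=cv2.cvtColor(im,cv2.COLOR_BGR2HSV); s=manip.state()
m=np.zeros(im.shape[:2],np.uint8); cv2.circle(m,(353,197),24,255,-1)
w=((im.max(2)>135)&(hsv[:,:,1]<50)&(m>0)).astype(np.uint8); n,_,st,cc=cv2.connectedComponentsWithStats(w)
for i in range(1,n):print(st[i,4],cc[i],ray('wrist',*cc[i],.029,s))
go((.565,-.1914),.0135,TH+np.pi/2); print(cur((.565,-.1914)))
E
```

```text
[[ 0.40123626 -0.14998557]
 [ 0.61730549 -0.13464611]
 [ 0.63726413 -0.4112783 ]
 [ 0.42073965 -0.42631604]]
dist inside edge 0.05290740317062052
332 [357.70783133 202.6746988 ] [ 0.56540308 -0.19032603  0.029     ]
dx -0.0641 dy 0.0910 dz 0.4409 yaw -0.0000
[-0.15982008 -0.28012801]
```

Call:
send_rows(increments=[{"dx":-0.063,"dy":0.091,"dz":0.1,"yaw":0,"claw":-0.4},{"dx":-0.063,"dy":0.091,"dz":0.2,"yaw":0,"claw":-0.4},{"dx":-0.063,"dy":0.091,"dz":0.3,"yaw":0,"claw":-0.4},{"dx":-0.063,"dy":0.091,"dz":0.37,"yaw":0,"claw":-0.4},{"dx":-0.063,"dy":0.091,"dz":0.41,"yaw":0,"claw":-0.4},{"dx":-0.063,"dy":0.091,"dz":0.43,"yaw":0,"claw":-0.4},{"dx":-0.063,"dy":0.091,"dz":0.44,"yaw":0,"claw":-0.4},{"dx":-0.063,"dy":0.091,"dz":0.44,"yaw":0,"claw":-0.4},{"dx":-0.063,"dy":0.091,"dz":0.44,"yaw":0,"claw":1},{"dx":-0.063,"dy":0.091,"dz":0.44,"yaw":0,"claw":1},{"dx":-0.063,"dy":0.091,"dz":0.44,"yaw":0,"claw":1},{"dx":-0.063,"dy":0.091,"dz":0.44,"yaw":0,"claw":1},{"dx":-0.063,"dy":0.091,"dz":0.44,"yaw":0,"claw":1},{"dx":-0.063,"dy":0.091,"dz":0.44,"yaw":0,"claw":1}])

```text
time: 22.08
tool_pos: [0.5657, -0.1924, 0.0156]
tool_rot: [0.001, 0.595, 0.804, 0.0]
contact_force: [-1.1, -0.3, 5.5]
gripper_width: 0.272
grasp_force: 59.1
```

```bash
python3 - <<'E'
from h import *
s=manip.state(); print(s['tool_pos'],s['contact_force'],cur(s['tool_pos'])); z=s['tool_pos'][2]
off=cur((.5651,-.191))[1]-cur(s['tool_pos'])[1];print(off)
go(W(-.105,.001-off),z+.0125,TH+np.pi/2)
E
```

```text
[ 0.56573976 -0.19236762  0.0156239 ] [-1.1492208  -0.26675129  5.54932231] [-0.15939531 -0.28126954]
0.0014948626831751133
dx 0.5616 dy 0.1083 dz -0.0256 yaw -0.0007
```

Call:
send_rows(increments=[{"dx":0,"dy":0,"dz":-0.1,"yaw":0,"claw":1},{"dx":0.02,"dy":0,"dz":-0.18,"yaw":0,"claw":1},{"dx":0.1,"dy":0.02,"dz":-0.2,"yaw":0,"claw":1},{"dx":0.2,"dy":0.04,"dz":-0.2,"yaw":0,"claw":1},{"dx":0.3,"dy":0.06,"dz":-0.2,"yaw":0,"claw":1},{"dx":0.4,"dy":0.08,"dz":-0.2,"yaw":0,"claw":1},{"dx":0.5,"dy":0.1,"dz":-0.2,"yaw":0,"claw":1},{"dx":0.561,"dy":0.108,"dz":-0.2,"yaw":0,"claw":1},{"dx":0.561,"dy":0.108,"dz":-0.15,"yaw":0,"claw":1},{"dx":0.561,"dy":0.108,"dz":-0.1,"yaw":0,"claw":1},{"dx":0.561,"dy":0.108,"dz":-0.06,"yaw":0,"claw":1},{"dx":0.561,"dy":0.108,"dz":-0.06,"yaw":0,"claw":1},{"dx":0.561,"dy":0.108,"dz":-0.06,"yaw":0,"claw":1}])

```text
time: 23.7
tool_pos: [0.5354, 0.092, 0.045]
tool_rot: [0.0, 0.595, 0.803, 0.0]
contact_force: [0.3, 0.1, -0.5]
gripper_width: 0.273
grasp_force: 58.9
```

```bash
python3 - <<'E'
from h import *
s=manip.state(); print(s['tool_pos'],s['contact_force'],cur(s['tool_pos']))
go(W(-.105,-.0005),.0277,TH+np.pi/2)
E
```

```text
[0.53542472 0.0920325  0.04498393] [ 0.3058965   0.06723061 -0.4987525 ] [-0.10529303 -0.00042195]
dx -0.0001 dy 0.0006 dz 0.0346 yaw -0.0008
```

Call:
send_rows(increments=[{"dx":0,"dy":0.001,"dz":0.012,"yaw":0,"claw":1},{"dx":0,"dy":0.001,"dz":0.024,"yaw":0,"claw":1},{"dx":0,"dy":0.001,"dz":0.035,"yaw":0,"claw":1},{"dx":0,"dy":0.001,"dz":0.035,"yaw":0,"claw":1},{"dx":0,"dy":0.001,"dz":0.035,"yaw":0,"claw":-0.4},{"dx":0,"dy":0.001,"dz":0.035,"yaw":0,"claw":-0.4},{"dx":0,"dy":0.001,"dz":0.035,"yaw":0,"claw":-0.4},{"dx":0,"dy":0.001,"dz":0.035,"yaw":0,"claw":-0.4},{"dx":0,"dy":0,"dz":-0.03,"yaw":0,"claw":-0.4},{"dx":0,"dy":0,"dz":-0.13,"yaw":0,"claw":-0.4},{"dx":-0.04,"dy":0,"dz":-0.23,"yaw":0,"claw":-0.4},{"dx":-0.13,"dy":-0.03,"dz":-0.32,"yaw":0,"claw":-0.4},{"dx":-0.23,"dy":-0.1,"dz":-0.38,"yaw":0,"claw":-0.4},{"dx":-0.33,"dy":-0.15,"dz":-0.4,"yaw":0,"claw":-0.4},{"dx":-0.43,"dy":-0.2,"dz":-0.4,"yaw":0,"claw":-0.4},{"dx":-0.53,"dy":-0.24,"dz":-0.4,"yaw":0,"claw":-0.4},{"dx":-0.6,"dy":-0.28,"dz":-0.4,"yaw":0,"claw":-0.4},{"dx":-0.6,"dy":-0.28,"dz":-0.4,"yaw":0,"claw":-0.4},{"dx":-0.6,"dy":-0.28,"dz":-0.4,"yaw":0,"claw":-0.4}])

```text
time: 26.08
tool_pos: [0.4882, -0.2351, 0.2441]
tool_rot: [-0.0, 0.595, 0.803, 0.0]
contact_force: [0.1, 1.0, 0.7]
gripper_width: 0.699
grasp_force: 0.0
```

```bash
python3 - <<'E'
from h import *
s=detect('w7'); print(cur(s['tool_pos'])); go((.4775,-.366),.0135,TH+np.pi/2)
E
```

```text
[348. 252.] (30.13686752319336, 31.650794982910156) [ 0.5623 -0.3341] [ 0.5592 -0.3285]
[282. 256.] (30.356393814086914, 31.447284698486328) [ 0.4772 -0.3664] [ 0.4768 -0.3598]
[451. 394.] (15.62077808380127, 42.874088287353516) [ 0.7967 -0.5166] [ 0.7862 -0.5052]
[-0.24600962 -0.29953738]
dx -0.2449 dy -0.0976 dz 0.4612 yaw -0.0000
```

Call:
send_rows(increments=[{"dx":-0.1,"dy":-0.05,"dz":0.05,"yaw":0,"claw":-0.4},{"dx":-0.2,"dy":-0.09,"dz":0.1,"yaw":0,"claw":-0.4},{"dx":-0.244,"dy":-0.098,"dz":0.18,"yaw":0,"claw":-0.4},{"dx":-0.244,"dy":-0.098,"dz":0.28,"yaw":0,"claw":-0.4},{"dx":-0.244,"dy":-0.098,"dz":0.37,"yaw":0,"claw":-0.4},{"dx":-0.244,"dy":-0.098,"dz":0.43,"yaw":0,"claw":-0.4},{"dx":-0.244,"dy":-0.098,"dz":0.45,"yaw":0,"claw":-0.4},{"dx":-0.244,"dy":-0.098,"dz":0.46,"yaw":0,"claw":-0.4},{"dx":-0.244,"dy":-0.098,"dz":0.46,"yaw":0,"claw":-0.4},{"dx":-0.244,"dy":-0.098,"dz":0.46,"yaw":0,"claw":1},{"dx":-0.244,"dy":-0.098,"dz":0.46,"yaw":0,"claw":1},{"dx":-0.244,"dy":-0.098,"dz":0.46,"yaw":0,"claw":1},{"dx":-0.244,"dy":-0.098,"dz":0.46,"yaw":0,"claw":1},{"dx":-0.244,"dy":-0.098,"dz":0.46,"yaw":0,"claw":1},{"dx":-0.244,"dy":-0.098,"dz":0.46,"yaw":0,"claw":1}])

```text
time: 28.0
tool_pos: [0.4777, -0.3673, 0.0158]
tool_rot: [0.001, 0.595, 0.804, -0.0]
contact_force: [-0.9, 1.1, 5.6]
gripper_width: 0.274
grasp_force: 59.1
```

```bash
python3 - <<'E'
from h import *
s=manip.state(); print(s['tool_pos'],s['contact_force'],cur(s['tool_pos'])); z=s['tool_pos'][2]
off=cur((.4774,-.3662))[1]-cur(s['tool_pos'])[1];print(off)
go(W(-.105,.055-off),z+.0125,TH+np.pi/2)
E
```

```text
[ 0.47771817 -0.36732448  0.01582324] [-0.92461253  1.10339155  5.60854427] [-0.29469405 -0.42287447]
0.0011683752127782943
dx 0.9537 dy 0.3785 dz -0.0263 yaw -0.0007
```

Call:
send_rows(increments=[{"dx":0,"dy":0,"dz":-0.1,"yaw":0,"claw":1},{"dx":0.03,"dy":0.01,"dz":-0.18,"yaw":0,"claw":1},{"dx":0.12,"dy":0.05,"dz":-0.2,"yaw":0,"claw":1},{"dx":0.22,"dy":0.09,"dz":-0.2,"yaw":0,"claw":1},{"dx":0.32,"dy":0.13,"dz":-0.2,"yaw":0,"claw":1},{"dx":0.42,"dy":0.17,"dz":-0.2,"yaw":0,"claw":1},{"dx":0.52,"dy":0.21,"dz":-0.2,"yaw":0,"claw":1},{"dx":0.62,"dy":0.25,"dz":-0.2,"yaw":0,"claw":1},{"dx":0.72,"dy":0.29,"dz":-0.2,"yaw":0,"claw":1},{"dx":0.82,"dy":0.33,"dz":-0.2,"yaw":0,"claw":1},{"dx":0.9,"dy":0.36,"dz":-0.2,"yaw":0,"claw":1},{"dx":0.953,"dy":0.3785,"dz":-0.2,"yaw":0,"claw":1},{"dx":0.953,"dy":0.3785,"dz":-0.2,"yaw":0,"claw":1},{"dx":0.953,"dy":0.3785,"dz":-0.14,"yaw":0,"claw":1},{"dx":0.953,"dy":0.3785,"dz":-0.08,"yaw":0,"claw":1},{"dx":0.953,"dy":0.3785,"dz":-0.06,"yaw":0,"claw":1},{"dx":0.953,"dy":0.3785,"dz":-0.06,"yaw":0,"claw":1},{"dx":0.953,"dy":0.3785,"dz":-0.06,"yaw":0,"claw":1}])

```text
time: 30.25
tool_pos: [0.5203, 0.1442, 0.0457]
tool_rot: [0.001, 0.595, 0.803, 0.001]
contact_force: [1.0, 0.5, -0.0]
gripper_width: 0.276
grasp_force: 58.9
```

```bash
python3 - <<'E'
from h import *
s=manip.state(); print(s['tool_pos'],s['contact_force'],cur(s['tool_pos']))
go(W(-.105,.0537),.028,TH+np.pi/2)
E
```

```text
[0.52031367 0.14419159 0.04574153] [ 0.99974181  0.5367951  -0.01925333] [-0.10450514  0.05387625]
dx -0.0003 dy -0.0011 dz 0.0355 yaw -0.0009
```

Call:
send_rows(increments=[{"dx":0,"dy":-0.001,"dz":0.012,"yaw":0,"claw":1},{"dx":0,"dy":-0.001,"dz":0.024,"yaw":0,"claw":1},{"dx":0,"dy":-0.001,"dz":0.0355,"yaw":0,"claw":1},{"dx":0,"dy":-0.001,"dz":0.0355,"yaw":0,"claw":1},{"dx":0,"dy":-0.001,"dz":0.0355,"yaw":0,"claw":-0.4},{"dx":0,"dy":-0.001,"dz":0.0355,"yaw":0,"claw":-0.4},{"dx":0,"dy":-0.001,"dz":0.0355,"yaw":0,"claw":-0.4},{"dx":0,"dy":-0.001,"dz":0.0355,"yaw":0,"claw":-0.4},{"dx":0,"dy":0,"dz":-0.03,"yaw":0,"claw":-0.4},{"dx":0,"dy":0,"dz":-0.13,"yaw":0,"claw":-0.4},{"dx":-0.04,"dy":0,"dz":-0.23,"yaw":0,"claw":-0.4},{"dx":-0.13,"dy":-0.03,"dz":-0.32,"yaw":0,"claw":-0.4},{"dx":-0.23,"dy":-0.1,"dz":-0.38,"yaw":0,"claw":-0.4},{"dx":-0.33,"dy":-0.15,"dz":-0.4,"yaw":0,"claw":-0.4},{"dx":-0.43,"dy":-0.2,"dz":-0.4,"yaw":0,"claw":-0.4},{"dx":-0.53,"dy":-0.2,"dz":-0.4,"yaw":0,"claw":-0.4},{"dx":-0.63,"dy":-0.2,"dz":-0.4,"yaw":0,"claw":-0.4},{"dx":-0.73,"dy":-0.2,"dz":-0.4,"yaw":0,"claw":-0.4},{"dx":-0.73,"dy":-0.2,"dz":-0.4,"yaw":0,"claw":-0.4},{"dx":-0.73,"dy":-0.2,"dz":-0.4,"yaw":0,"claw":-0.4}])

```text
time: 32.75
tool_pos: [0.5296, -0.2335, 0.2439]
tool_rot: [-0.001, 0.595, 0.803, 0.0]
contact_force: [0.4, 1.4, 0.9]
gripper_width: 0.7
grasp_force: 0.0
```

```bash
python3 - <<'E'
from h import *
s=detect('w8'); print(cur(s['tool_pos'])); go((.5625,-.334),.0135,TH+np.pi/2)
E
```

```text
[319. 245.] (30.498910903930664, 31.722312927246094) [ 0.5625 -0.334 ] [ 0.5607 -0.3284]
[452. 393.] (19.690670013427734, 42.974674224853516) [ 0.837  -0.5149] [ 0.8265 -0.5035]
[-0.20600686 -0.31005209]
dx -0.2128 dy 0.0041 dz 0.4610 yaw -0.0002
```

Call:
send_rows(increments=[{"dx":-0.1,"dy":0,"dz":0.05,"yaw":0,"claw":-0.4},{"dx":-0.2,"dy":0.004,"dz":0.1,"yaw":0,"claw":-0.4},{"dx":-0.212,"dy":0.004,"dz":0.18,"yaw":0,"claw":-0.4},{"dx":-0.212,"dy":0.004,"dz":0.28,"yaw":0,"claw":-0.4},{"dx":-0.212,"dy":0.004,"dz":0.37,"yaw":0,"claw":-0.4},{"dx":-0.212,"dy":0.004,"dz":0.43,"yaw":0,"claw":-0.4},{"dx":-0.212,"dy":0.004,"dz":0.45,"yaw":0,"claw":-0.4},{"dx":-0.212,"dy":0.004,"dz":0.46,"yaw":0,"claw":-0.4},{"dx":-0.212,"dy":0.004,"dz":0.46,"yaw":0,"claw":-0.4},{"dx":-0.212,"dy":0.004,"dz":0.46,"yaw":0,"claw":1},{"dx":-0.212,"dy":0.004,"dz":0.46,"yaw":0,"claw":1},{"dx":-0.212,"dy":0.004,"dz":0.46,"yaw":0,"claw":1},{"dx":-0.212,"dy":0.004,"dz":0.46,"yaw":0,"claw":1},{"dx":-0.212,"dy":0.004,"dz":0.46,"yaw":0,"claw":1},{"dx":-0.212,"dy":0.004,"dz":0.46,"yaw":0,"claw":1}])

```text
time: 34.67
tool_pos: [0.5635, -0.3354, 0.0159]
tool_rot: [0.001, 0.595, 0.804, -0.0]
contact_force: [-0.2, 1.1, 5.4]
gripper_width: 0.274
grasp_force: 59.1
```

```bash
python3 - <<'E'
from h import *
s=manip.state(); print(s['tool_pos'],s['contact_force'],cur(s['tool_pos'])); z=s['tool_pos'][2]
off=cur((.5625,-.334))[1]-cur(s['tool_pos'])[1];print(off)
go(W(-.105,.109-off),z+.0125,TH+np.pi/2)
E
```

```text
[ 0.56349342 -0.33544856  0.01590707] [-0.17811547  1.10891482  5.41330986] [-0.20334827 -0.41745082]
0.0016756001097412154
dx 1.0497 dy 0.1958 dz -0.0267 yaw -0.0006
```

Call:
send_rows(increments=[{"dx":0,"dy":0,"dz":-0.1,"yaw":0,"claw":1},{"dx":0.03,"dy":0,"dz":-0.18,"yaw":0,"claw":1},{"dx":0.12,"dy":0.01,"dz":-0.2,"yaw":0,"claw":1},{"dx":0.22,"dy":0.03,"dz":-0.2,"yaw":0,"claw":1},{"dx":0.32,"dy":0.05,"dz":-0.2,"yaw":0,"claw":1},{"dx":0.42,"dy":0.07,"dz":-0.2,"yaw":0,"claw":1},{"dx":0.52,"dy":0.09,"dz":-0.2,"yaw":0,"claw":1},{"dx":0.62,"dy":0.11,"dz":-0.2,"yaw":0,"claw":1},{"dx":0.72,"dy":0.13,"dz":-0.2,"yaw":0,"claw":1},{"dx":0.82,"dy":0.15,"dz":-0.2,"yaw":0,"claw":1},{"dx":0.9,"dy":0.17,"dz":-0.2,"yaw":0,"claw":1},{"dx":0.96,"dy":0.196,"dz":-0.2,"yaw":0,"claw":1},{"dx":1,"dy":0.196,"dz":-0.2,"yaw":0,"claw":1},{"dx":1,"dy":0.196,"dz":-0.2,"yaw":0,"claw":1},{"dx":1,"dy":0.196,"dz":-0.2,"yaw":0,"claw":1}])

```text
time: 36.55
tool_pos: [0.5106, 0.1713, 0.1141]
tool_rot: [0.0, 0.596, 0.803, -0.0]
contact_force: [0.8, -0.7, -0.5]
gripper_width: 0.273
grasp_force: 58.9
```

Call:
send_rows(increments=[{"dx":0.05,"dy":0,"dz":0,"yaw":0,"claw":1},{"dx":0.05,"dy":0,"dz":0.06,"yaw":0,"claw":1},{"dx":0.05,"dy":0,"dz":0.12,"yaw":0,"claw":1},{"dx":0.05,"dy":0,"dz":0.14,"yaw":0,"claw":1},{"dx":0.05,"dy":0,"dz":0.14,"yaw":0,"claw":1},{"dx":0.05,"dy":0,"dz":0.14,"yaw":0,"claw":1}])

```text
time: 37.3
tool_pos: [0.5046, 0.1959, 0.0458]
tool_rot: [0.001, 0.596, 0.803, 0.001]
contact_force: [0.2, -0.4, 0.8]
gripper_width: 0.272
grasp_force: 58.9
```

```bash
python3 - <<'E'
from h import *
s=manip.state(); print(s['tool_pos'],s['contact_force'],cur(s['tool_pos']))
go(W(-.105,.1073),.028,TH+np.pi/2)
E
```

```text
[0.50464232 0.1959283  0.0457668 ] [ 0.18967558 -0.39707125  0.82034836] [-0.10437651  0.10793419]
dx -0.0013 dy -0.0013 dz 0.0355 yaw -0.0010
```

Call:
send_rows(increments=[{"dx":-0.001,"dy":-0.001,"dz":0.012,"yaw":0,"claw":1},{"dx":-0.001,"dy":-0.001,"dz":0.024,"yaw":0,"claw":1},{"dx":-0.001,"dy":-0.001,"dz":0.0355,"yaw":0,"claw":1},{"dx":-0.001,"dy":-0.001,"dz":0.0355,"yaw":0,"claw":1},{"dx":-0.001,"dy":-0.001,"dz":0.0355,"yaw":0,"claw":-0.4},{"dx":-0.001,"dy":-0.001,"dz":0.0355,"yaw":0,"claw":-0.4},{"dx":-0.001,"dy":-0.001,"dz":0.0355,"yaw":0,"claw":-0.4},{"dx":-0.001,"dy":-0.001,"dz":0.0355,"yaw":0,"claw":-0.4},{"dx":0,"dy":0,"dz":-0.03,"yaw":0,"claw":-0.4},{"dx":0,"dy":0,"dz":-0.13,"yaw":0,"claw":-0.4},{"dx":-0.04,"dy":0,"dz":-0.23,"yaw":0,"claw":-0.4},{"dx":-0.13,"dy":0,"dz":-0.32,"yaw":0,"claw":-0.4},{"dx":-0.175,"dy":0,"dz":-0.4,"yaw":0,"claw":-0.4},{"dx":-0.175,"dy":0,"dz":-0.4,"yaw":0,"claw":-0.4},{"dx":-0.175,"dy":0,"dz":-0.4,"yaw":0,"claw":-0.4}])

```text
time: 39.17
tool_pos: [0.5285, 0.1124, 0.2435]
tool_rot: [-0.0, 0.595, 0.803, -0.0]
contact_force: [0.4, -0.7, -0.4]
gripper_width: 0.7
grasp_force: 0.0
```

```bash
python3 - <<'E'
from h import *
s=detect('w9'); print(cur(s['tool_pos']))
for k in range(5): print(W(-.105,-.107+.054*k))
im=cv2.imread('pics/w9.png'); cv2.imwrite('pics/c7.png',cv2.resize(im[60:300,220:420],None,fx=2.5,fy=2.5,interpolation=2))
go(W(-.192,0),.029,TH-np.pi)
E
```

```text
[319.  95.] (38.123756408691406, 40.78725051879883) [0.5043 0.1971] [0.5044 0.1969]
[319. 142.] (35.9547233581543, 37.29856872558594) [0.5205 0.1437] [0.52   0.1452]
[320. 186.] (34.193115234375, 35.16103744506836) [0.5379 0.0906] [0.5368 0.0938]
[321. 226.] (32.73236083984375, 33.36310577392578) [0.5552 0.0374] [0.5536 0.0423]
[321. 264.] (30.032312393188477, 32.28062057495117) [ 0.5719 -0.0154] [ 0.5698 -0.0089]
[-0.1059749   0.02105855]
[ 0.56684438 -0.0098094 ]
[0.55106694 0.04183431]
[0.5352895  0.09347802]
[0.51951207 0.14512173]
[0.50373463 0.19676543]
dx -0.0433 dy -0.1701 dz 0.4276 yaw -1.0476
```

View pics/c7.png

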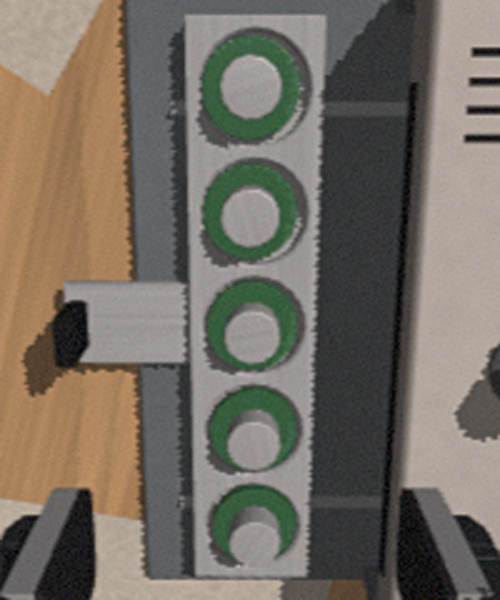

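All five lenses sit inside pocket rims. Now turn back to the tab grip pose.

Call:
send_rows(increments=[{"dx":0,"dy":-0.1,"dz":0,"yaw":-0.12,"claw":-1},{"dx":-0.04,"dy":-0.17,"dz":0,"yaw":-0.24,"claw":-1},{"dx":-0.04,"dy":-0.17,"dz":0,"yaw":-0.36,"claw":-1},{"dx":-0.04,"dy":-0.17,"dz":0,"yaw":-0.48,"claw":-1},{"dx":-0.04,"dy":-0.17,"dz":0,"yaw":-0.6,"claw":-1},{"dx":-0.04,"dy":-0.17,"dz":0,"yaw":-0.72,"claw":-1},{"dx":-0.04,"dy":-0.17,"dz":0,"yaw":-0.84,"claw":-1},{"dx":-0.04,"dy":-0.17,"dz":0,"yaw":-0.96,"claw":-1},{"dx":-0.04,"dy":-0.17,"dz":0,"yaw":-1,"claw":-1},{"dx":-0.04,"dy":-0.17,"dz":0,"yaw":-1,"claw":-1},{"dx":-0.04,"dy":-0.17,"dz":0,"yaw":-1,"claw":-1}])

```text
time: 40.6
tool_pos: [0.4529, 0.0688, 0.2432]
tool_rot: [-0.001, -0.112, 0.994, 0.0]
contact_force: [-0.4, -0.6, -0.3]
gripper_width: 1.001
grasp_force: 0.0
```

Call:
send_rows(increments=[{"dx":0,"dy":0,"dz":0,"yaw":-0.047,"claw":-1},{"dx":0,"dy":0,"dz":0,"yaw":-0.047,"claw":-1},{"dx":0,"dy":0,"dz":0,"yaw":-0.047,"claw":-1}])

```text
time: 40.98
tool_pos: [0.4534, 0.0685, 0.2441]
tool_rot: [-0.0, -0.147, 0.989, 0.0]
contact_force: [0.6, 0.3, -0.1]
gripper_width: 1.002
grasp_force: 0.0
```

```bash
python3 - <<'E'
from h import *
s=manip.state(); print(s['tool_pos'],cur(s['tool_pos'])); go(W(-.192,0),.029,TH-np.pi)
E
```

```text
[0.45337669 0.06848907 0.24413993] [-0.19063969  0.0010343 ]
dx 0.0026 dy -0.0021 dz 0.4303 yaw -0.0016
```

Call:
send_rows(increments=[{"dx":0.003,"dy":-0.002,"dz":0.1,"yaw":0,"claw":-1},{"dx":0.003,"dy":-0.002,"dz":0.2,"yaw":0,"claw":-1},{"dx":0.003,"dy":-0.002,"dz":0.3,"yaw":0,"claw":-1},{"dx":0.003,"dy":-0.002,"dz":0.37,"yaw":0,"claw":-1},{"dx":0.003,"dy":-0.002,"dz":0.41,"yaw":0,"claw":-1},{"dx":0.003,"dy":-0.002,"dz":0.43,"yaw":0,"claw":-1},{"dx":0.003,"dy":-0.002,"dz":0.43,"yaw":0,"claw":-1},{"dx":0.003,"dy":-0.002,"dz":0.43,"yaw":0,"claw":1},{"dx":0.003,"dy":-0.002,"dz":0.43,"yaw":0,"claw":1},{"dx":0.003,"dy":-0.002,"dz":0.43,"yaw":0,"claw":1},{"dx":0.003,"dy":-0.002,"dz":0.43,"yaw":0,"claw":1},{"dx":0.003,"dy":-0.002,"dz":0.43,"yaw":0,"claw":1},{"dx":0.003,"dy":-0.002,"dz":0.43,"yaw":0,"claw":1}])

```text
time: 42.6
tool_pos: [0.4529, 0.067, 0.0301]
tool_rot: [0.0, -0.147, 0.989, -0.0]
contact_force: [-0.5, -0.2, 6.5]
gripper_width: 0.263
grasp_force: 59.5
```

```bash
python3 - <<'E'
from h import *
s=manip.state(); print(s['tool_pos'],cur(s['tool_pos']),s['contact_force']); go(W(-.087,0),s['tool_pos'][2])
E
```

```text
[0.45287588 0.06698249 0.03006807] [-0.19155883 -0.00026021] [-0.52906998 -0.22941659  6.47292584]
dx -0.2091 dy 0.0008 dz 0.0002 yaw 0.0000
```

Call:
send_rows(increments=[{"dx":-0.01,"dy":0,"dz":0,"yaw":0,"claw":1},{"dx":-0.025,"dy":0,"dz":0,"yaw":0,"claw":1},{"dx":-0.04,"dy":0,"dz":0,"yaw":0,"claw":1},{"dx":-0.055,"dy":0,"dz":0,"yaw":0,"claw":1},{"dx":-0.07,"dy":0,"dz":0,"yaw":0,"claw":1},{"dx":-0.085,"dy":0,"dz":0,"yaw":0,"claw":1},{"dx":-0.1,"dy":0,"dz":0,"yaw":0,"claw":1},{"dx":-0.11,"dy":0,"dz":0,"yaw":0,"claw":1},{"dx":-0.12,"dy":0,"dz":0,"yaw":0,"claw":1}])

```text
time: 43.72
tool_pos: [0.5104, 0.0843, 0.0301]
tool_rot: [0.0, -0.147, 0.989, -0.0]
contact_force: [-2.3, -1.2, 6.5]
gripper_width: 0.262
grasp_force: 59.6
```

Call:
send_rows(increments=[{"dx":-0.015,"dy":0,"dz":0,"yaw":0,"claw":1},{"dx":-0.03,"dy":0,"dz":0,"yaw":0,"claw":1},{"dx":-0.045,"dy":0,"dz":0,"yaw":0,"claw":1},{"dx":-0.06,"dy":0,"dz":0,"yaw":0,"claw":1},{"dx":-0.075,"dy":0,"dz":0,"yaw":0,"claw":1},{"dx":-0.085,"dy":0,"dz":0,"yaw":0,"claw":1},{"dx":-0.09,"dy":0,"dz":0,"yaw":0,"claw":1},{"dx":-0.09,"dy":0,"dz":0,"yaw":0,"claw":1}])

```text
time: 44.72
tool_pos: [0.5507, 0.0963, 0.0301]
tool_rot: [-0.004, -0.147, 0.989, -0.001]
contact_force: [-13.4, -5.3, 15.1]
gripper_width: 0.264
grasp_force: 60.6
```

```bash
python3 - <<'E'
from h import *
s=manip.state(); print(s['tool_pos'],cur(s['tool_pos']),s['contact_force'])
E
```

```text
[0.55065119 0.09634369 0.03006563] [-0.08947135 -0.00074766] [-13.43414791  -5.25384696  15.05210084]
```

Call:
send_rows(increments=[{"dx":-0.003,"dy":0,"dz":0,"yaw":0,"claw":1},{"dx":-0.006,"dy":0,"dz":0,"yaw":0,"claw":1},{"dx":-0.006,"dy":0,"dz":0,"yaw":0,"claw":1}])

```text
time: 45.1
tool_pos: [0.5506, 0.0964, 0.0301]
tool_rot: [-0.008, -0.148, 0.989, -0.001]
contact_force: [-23.8, -8.8, 24.6]
gripper_width: 0.265
grasp_force: 61.7
```

```bash
python3 - <<'E'
from h import *
s=manip.state(); print(s['tool_pos'],cur(s['tool_pos']),s['contact_force'])
save('side','sd1'); save('scene','sc1')
cv2.imwrite('pics/c8.png',cv2.resize(cv2.imread('pics/side.png' if 0 else 'pics/sd1.png')[145:245,235:395],None,fx=5,fy=5,interpolation=2))
E
```

```text
[0.55064738 0.09636134 0.03005408] [-0.08946983 -0.00072968] [-23.76996318  -8.777447    24.55097485]
```

Firm stop at about 3 mm short of nominal travel, within measurement error. Release and check the tab-to-hood gap from above.

Call:
send_rows(increments=[{"dx":0.006,"dy":0,"dz":0,"yaw":0,"claw":1},{"dx":0.006,"dy":0,"dz":0,"yaw":0,"claw":-1},{"dx":0.006,"dy":0,"dz":0,"yaw":0,"claw":-1},{"dx":0.006,"dy":0,"dz":0,"yaw":0,"claw":-1},{"dx":0.006,"dy":0,"dz":0,"yaw":0,"claw":-1},{"dx":0.006,"dy":0,"dz":-0.1,"yaw":0,"claw":-1},{"dx":0.006,"dy":0,"dz":-0.2,"yaw":0,"claw":-1},{"dx":0.006,"dy":0,"dz":-0.3,"yaw":0,"claw":-1},{"dx":0.006,"dy":0,"dz":-0.4,"yaw":0,"claw":-1},{"dx":0.006,"dy":0,"dz":-0.44,"yaw":0,"claw":-1},{"dx":0.006,"dy":0,"dz":-0.44,"yaw":0,"claw":-1}])

```text
time: 46.58
tool_pos: [0.5535, 0.0977, 0.2504]
tool_rot: [0.001, -0.147, 0.989, -0.0]
contact_force: [-0.1, -0.4, -0.1]
gripper_width: 1.0
grasp_force: 0.0
```

```bash
python3 - <<'E'
from h import *
import pickle
s=manip.state(); save('wrist','w10'); pickle.dump(s,open('s10.pkl','wb')); print(s['tool_pos'],cur(s['tool_pos']))
cv2.imwrite('pics/c9.png',cv2.resize(cv2.imread('pics/w10.png')[110:310,250:380],None,fx=3,fy=3,interpolation=2))
E
```

```text
[0.55345515 0.09767017 0.25038592] [-0.08640218 -0.00029832]
```

View pics/c9.png

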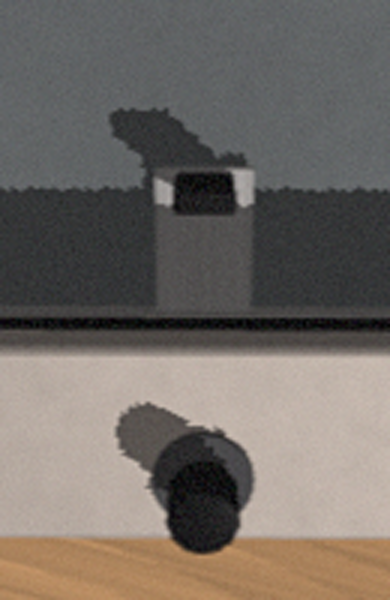

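```bash
python3 - <<'E'
from h import *
import pickle
s=pickle.load(open('s10.pkl','rb'))
for v in (167.3,174.5,181.7): print('tab',v,cur(ray('wrist',318.3,v,.05,s)))
print('hood front edge',cur(ray('wrist',318,110+352/3,.082,s)),'rear',cur(ray('wrist',318,110+538/3,.082,s)))
# same in w1: tab rows 57..93/3
k=ray('wrist',317.3,282.3,.114,s); print('knob',k,cur(k))
M=manip.state(); go(k,.093,TH-np.pi)
E
```

```text
tab 167.3 [-0.09645771  0.00074217]
tab 174.5 [-0.08833883  0.0007339 ]
tab 181.7 [-0.08010029  0.00072552]
hood front edge [-0.03812628  0.00033141] rear [0.03826134 0.00023084]
knob [0.64467502 0.12538546 0.114     ] [ 0.00893502 -0.00044452]
dx -0.1930 dy -0.0006 dz 0.3100 yaw -0.0008
```

The tab's rear top edge is at -0.080, so the carriage is fully home (0). The knob is at (0.6447,0.1254). Grip it.

Call:
send_rows(increments=[{"dx":-0.1,"dy":0,"dz":0,"yaw":0,"claw":-0.4},{"dx":-0.193,"dy":-0.001,"dz":0,"yaw":0,"claw":-0.4},{"dx":-0.193,"dy":-0.001,"dz":0.08,"yaw":0,"claw":-0.4},{"dx":-0.193,"dy":-0.001,"dz":0.16,"yaw":0,"claw":-0.4},{"dx":-0.193,"dy":-0.001,"dz":0.23,"yaw":0,"claw":-0.4},{"dx":-0.193,"dy":-0.001,"dz":0.28,"yaw":0,"claw":-0.4},{"dx":-0.193,"dy":-0.001,"dz":0.305,"yaw":0,"claw":-0.4},{"dx":-0.193,"dy":-0.001,"dz":0.31,"yaw":0,"claw":-0.4},{"dx":-0.193,"dy":-0.001,"dz":0.31,"yaw":0,"claw":1},{"dx":-0.193,"dy":-0.001,"dz":0.31,"yaw":0,"claw":1},{"dx":-0.193,"dy":-0.001,"dz":0.31,"yaw":0,"claw":1},{"dx":-0.193,"dy":-0.001,"dz":0.31,"yaw":0,"claw":1},{"dx":-0.193,"dy":-0.001,"dz":0.31,"yaw":0,"claw":1},{"dx":-0.193,"dy":-0.001,"dz":0.31,"yaw":0,"claw":1}])

```text
time: 48.38
tool_pos: [0.6462, 0.125, 0.0961]
tool_rot: [0.001, -0.147, 0.989, -0.0]
contact_force: [-0.7, -1.8, 5.6]
gripper_width: 0.277
grasp_force: 59.0
```

Call:
send_rows(increments=[{"dx":0,"dy":0,"dz":-0.01,"yaw":0,"claw":1},{"dx":0,"dy":0,"dz":-0.02,"yaw":0,"claw":1},{"dx":0,"dy":0,"dz":-0.03,"yaw":0,"claw":1},{"dx":0,"dy":0,"dz":-0.038,"yaw":0,"claw":1},{"dx":0,"dy":0,"dz":-0.044,"yaw":0,"claw":1},{"dx":0,"dy":0,"dz":-0.046,"yaw":0,"claw":1},{"dx":0,"dy":0,"dz":-0.046,"yaw":0,"claw":1}])

```text
time: 49.25
tool_pos: [0.6461, 0.125, 0.1164]
tool_rot: [0.001, -0.147, 0.989, -0.0]
contact_force: [6.8, -0.5, -5.1]
gripper_width: 0.283
grasp_force: 59.1
```

Call:
send_rows(increments=[{"dx":0,"dy":0,"dz":-0.003,"yaw":0,"claw":1},{"dx":0,"dy":0,"dz":-0.006,"yaw":0,"claw":1},{"dx":0,"dy":0,"dz":-0.008,"yaw":0,"claw":1},{"dx":0,"dy":0,"dz":-0.008,"yaw":0,"claw":1}])

```text
time: 49.75
tool_pos: [0.646, 0.125, 0.1184]
tool_rot: [0.001, -0.147, 0.989, -0.0]
contact_force: [11.8, -1.0, -13.5]
gripper_width: 0.28
grasp_force: 59.7
```

At the stop (22.3 mm, force rising). Hold for over 3 s.

Call:
send_rows(increments=[{"dx":0,"dy":0,"dz":0,"yaw":0,"claw":1},{"dx":0,"dy":0,"dz":0,"yaw":0,"claw":1},{"dx":0,"dy":0,"dz":0,"yaw":0,"claw":1},{"dx":0,"dy":0,"dz":0,"yaw":0,"claw":1},{"dx":0,"dy":0,"dz":0,"yaw":0,"claw":1},{"dx":0,"dy":0,"dz":0,"yaw":0,"claw":1},{"dx":0,"dy":0,"dz":0,"yaw":0,"claw":1},{"dx":0,"dy":0,"dz":0,"yaw":0,"claw":1},{"dx":0,"dy":0,"dz":0,"yaw":0,"claw":1},{"dx":0,"dy":0,"dz":0,"yaw":0,"claw":1},{"dx":0,"dy":0,"dz":0,"yaw":0,"claw":1},{"dx":0,"dy":0,"dz":0,"yaw":0,"claw":1},{"dx":0,"dy":0,"dz":0,"yaw":0,"claw":1},{"dx":0,"dy":0,"dz":0,"yaw":0,"claw":1}])

```text
time: 51.5
tool_pos: [0.646, 0.125, 0.1184]
tool_rot: [0.001, -0.147, 0.989, -0.0]
contact_force: [11.0, -0.6, -12.8]
gripper_width: 0.277
grasp_force: 59.7
```

Call:
send_rows(increments=[{"dx":0,"dy":0,"dz":0,"yaw":0,"claw":1},{"dx":0,"dy":0,"dz":0,"yaw":0,"claw":1},{"dx":0,"dy":0,"dz":0,"yaw":0,"claw":1},{"dx":0,"dy":0,"dz":0,"yaw":0,"claw":1},{"dx":0,"dy":0,"dz":0,"yaw":0,"claw":1},{"dx":0,"dy":0,"dz":0,"yaw":0,"claw":1},{"dx":0,"dy":0,"dz":0,"yaw":0,"claw":1},{"dx":0,"dy":0,"dz":0,"yaw":0,"claw":1},{"dx":0,"dy":0,"dz":0,"yaw":0,"claw":1},{"dx":0,"dy":0,"dz":0,"yaw":0,"claw":1},{"dx":0,"dy":0,"dz":0,"yaw":0,"claw":1},{"dx":0,"dy":0,"dz":0,"yaw":0,"claw":1},{"dx":0,"dy":0,"dz":0,"yaw":0,"claw":1},{"dx":0,"dy":0,"dz":0,"yaw":0,"claw":1}])

```text
time: 53.25
tool_pos: [0.646, 0.125, 0.1183]
tool_rot: [0.001, -0.147, 0.989, -0.0]
contact_force: [11.9, -0.1, -12.1]
gripper_width: 0.275
grasp_force: 59.7
```

Lower the knob, let go, and rise.

Call:
send_rows(increments=[{"dx":0,"dy":0,"dz":0.015,"yaw":0,"claw":1},{"dx":0,"dy":0,"dz":0.03,"yaw":0,"claw":1},{"dx":0,"dy":0,"dz":0.045,"yaw":0,"claw":1},{"dx":0,"dy":0,"dz":0.05,"yaw":0,"claw":1},{"dx":0,"dy":0,"dz":0.05,"yaw":0,"claw":-0.5},{"dx":0,"dy":0,"dz":0.05,"yaw":0,"claw":-0.5},{"dx":0,"dy":0,"dz":0.05,"yaw":0,"claw":-0.5},{"dx":0,"dy":0,"dz":0.05,"yaw":0,"claw":-0.5},{"dx":0,"dy":0,"dz":-0.02,"yaw":0,"claw":-1},{"dx":0,"dy":0,"dz":-0.1,"yaw":0,"claw":-1},{"dx":0,"dy":0,"dz":-0.18,"yaw":0,"claw":-1},{"dx":0.05,"dy":0,"dz":-0.2,"yaw":0,"claw":-1},{"dx":0.15,"dy":0,"dz":-0.2,"yaw":0,"claw":-1},{"dx":0.19,"dy":0,"dz":-0.2,"yaw":0,"claw":-1},{"dx":0.19,"dy":0,"dz":-0.2,"yaw":0,"claw":-1}])

```text
time: 55.12
tool_pos: [0.5535, 0.0974, 0.2216]
tool_rot: [0.0, -0.147, 0.989, 0.0]
contact_force: [1.4, 0.7, 0.2]
gripper_width: 1.006
grasp_force: 0.0
```

```bash
python3 - <<'E'
from h import *
s=manip.state(); print(s['tool_pos'],cur(s['tool_pos'])); go(W(-.087,0),.03,TH-np.pi)
E
```

```text
[0.55352899 0.09741462 0.2215719 ] [-0.08640622 -0.00056429]
dx 0.0014 dy 0.0012 dz 0.3831 yaw -0.0010
```

Now grip the tab and draw out.

Call:
send_rows(increments=[{"dx":0.002,"dy":0.001,"dz":0.1,"yaw":0,"claw":-1},{"dx":0.002,"dy":0.001,"dz":0.2,"yaw":0,"claw":-1},{"dx":0.002,"dy":0.001,"dz":0.29,"yaw":0,"claw":-1},{"dx":0.002,"dy":0.001,"dz":0.35,"yaw":0,"claw":-1},{"dx":0.002,"dy":0.001,"dz":0.38,"yaw":0,"claw":-1},{"dx":0.002,"dy":0.001,"dz":0.383,"yaw":0,"claw":-1},{"dx":0.002,"dy":0.001,"dz":0.383,"yaw":0,"claw":-1},{"dx":0.002,"dy":0.001,"dz":0.383,"yaw":0,"claw":1},{"dx":0.002,"dy":0.001,"dz":0.383,"yaw":0,"claw":1},{"dx":0.002,"dy":0.001,"dz":0.383,"yaw":0,"claw":1},{"dx":0.002,"dy":0.001,"dz":0.383,"yaw":0,"claw":1},{"dx":0.002,"dy":0.001,"dz":0.383,"yaw":0,"claw":1},{"dx":0.002,"dy":0.001,"dz":0.383,"yaw":0,"claw":1}])

```text
time: 56.75
tool_pos: [0.5536, 0.0972, 0.0305]
tool_rot: [0.0, -0.147, 0.989, -0.001]
contact_force: [-2.2, -3.0, 6.2]
gripper_width: 0.263
grasp_force: 59.3
```

Call:
send_rows(increments=[{"dx":0.01,"dy":0,"dz":0,"yaw":0,"claw":1},{"dx":0.025,"dy":0,"dz":0,"yaw":0,"claw":1},{"dx":0.04,"dy":0,"dz":0,"yaw":0,"claw":1},{"dx":0.055,"dy":0,"dz":0,"yaw":0,"claw":1},{"dx":0.07,"dy":0,"dz":0,"yaw":0,"claw":1},{"dx":0.085,"dy":0,"dz":0,"yaw":0,"claw":1},{"dx":0.1,"dy":0,"dz":0,"yaw":0,"claw":1},{"dx":0.115,"dy":0,"dz":0,"yaw":0,"claw":1},{"dx":0.13,"dy":0,"dz":0,"yaw":0,"claw":1},{"dx":0.145,"dy":0,"dz":0,"yaw":0,"claw":1},{"dx":0.16,"dy":0,"dz":0,"yaw":0,"claw":1},{"dx":0.175,"dy":0,"dz":0,"yaw":0,"claw":1},{"dx":0.188,"dy":0,"dz":0,"yaw":0,"claw":1},{"dx":0.198,"dy":0,"dz":0,"yaw":0,"claw":1},{"dx":0.205,"dy":0,"dz":0,"yaw":0,"claw":1},{"dx":0.21,"dy":0,"dz":0,"yaw":0,"claw":1},{"dx":0.213,"dy":0,"dz":0,"yaw":0,"claw":1},{"dx":0.215,"dy":0,"dz":0,"yaw":0,"claw":1},{"dx":0.215,"dy":0,"dz":0,"yaw":0,"claw":1}])

```text
time: 59.12
tool_pos: [0.453, 0.067, 0.0305]
tool_rot: [0.004, -0.147, 0.989, 0.0]
contact_force: [12.4, -0.7, -3.4]
gripper_width: 0.265
grasp_force: 59.0
```

```bash
python3 - <<'E'
from h import *
s=manip.state(); print(s['tool_pos'],cur(s['tool_pos']),s['contact_force'])
E
```

```text
[0.45296653 0.06704892 0.0304761 ] [-0.19145272 -0.00022317] [12.35067702 -0.73109354 -3.44736267]
```

At the stop. Release, rise to check the lenses.

Call:
send_rows(increments=[{"dx":0,"dy":0,"dz":0,"yaw":0,"claw":-1},{"dx":0,"dy":0,"dz":0,"yaw":0,"claw":-1},{"dx":0,"dy":0,"dz":0,"yaw":0,"claw":-1},{"dx":0,"dy":0,"dz":0,"yaw":0,"claw":-1},{"dx":0,"dy":0,"dz":-0.1,"yaw":0,"claw":-1},{"dx":0,"dy":0,"dz":-0.2,"yaw":0,"claw":-1},{"dx":0,"dy":0,"dz":-0.3,"yaw":0,"claw":-1},{"dx":-0.05,"dy":0,"dz":-0.4,"yaw":0,"claw":-1},{"dx":-0.14,"dy":0,"dz":-0.44,"yaw":0,"claw":-1},{"dx":-0.14,"dy":0,"dz":-0.44,"yaw":0,"claw":-1},{"dx":-0.14,"dy":0,"dz":-0.44,"yaw":0,"claw":-1}])

```text
time: 60.5
tool_pos: [0.5163, 0.0868, 0.2485]
tool_rot: [-0.001, -0.147, 0.989, 0.0]
contact_force: [-0.2, 0.1, -0.4]
gripper_width: 1.003
grasp_force: 0.0
```

```bash
python3 - <<'E'
from h import *
s=detect('w11'); print(s['tool_pos'],cur(s['tool_pos']),s['time'])
for k in range(5): print(W(-.105,-.107+.054*k))
cv2.imwrite('pics/c11.png',cv2.resize(cv2.imread('pics/w11.png')[60:300,180:460],None,fx=2.5,fy=2.5,interpolation=2))
E
```

```text
[232. 185.] (33.33986282348633, 35.993167877197266) [ 0.571  -0.0126] [ 0.5669 -0.0102]
[275. 185.] (33.73469161987305, 34.719173431396484) [0.5543 0.0403] [0.5508 0.041 ]
[317. 184.] (33.946224212646484, 34.27629089355469) [0.5372 0.0935] [0.5342 0.0926]
[360. 183.] (33.723228454589844, 34.67821502685547) [0.52   0.1468] [0.5175 0.1442]
[400. 181.] (28.659072875976562, 35.11118698120117) [0.5025 0.1974] [0.5006 0.1932]
[0.51634767 0.08679708 0.24849197] [-0.1250673   0.00014491] 60.5
[ 0.56684438 -0.0098094 ]
[0.55106694 0.04183431]
[0.5352895  0.09347802]
[0.51951207 0.14512173]
[0.50373463 0.19676543]
```

View pics/c11.png

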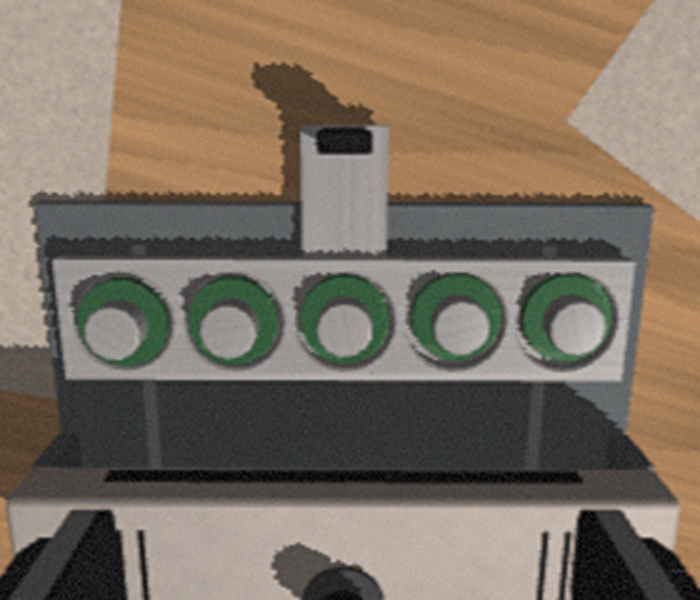

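All five lenses are in their pockets, the carriage is out at its stop, the knob is down and the robot is clear.

```bash
python3 -c "
from plant import manip
print(manip.job_done())"
```

```text
the job is handed in; nothing more can be done
None
```

The job is handed in with every step done: all five lenses sit in their own pockets, the carriage went fully home for a lamp burn of over three seconds and is back out at its stop, and the knob is down; I haven't seen a verdict from the judge.

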